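Gauge the spice-grinder caps, sort them and bolt the caddy

ROBOT

A 6-joint arm with a two-finger parallel gripper is mounted at the origin on the work surface. World frame = base frame: x ahead of the robot, y to its left, z up, the work surface at z = 0. Lengths are in m, angles in rad, forces in N, time in s.
With the tool pointing down it reaches from about 0.275 to 0.825 m from the base axis. Payload 4.9 kg.
Tool frame: the origin (TCP) lies at the very end of the fingers, on their centre line; the grasp point (between the pads) lies 19 mm behind it; z points along the fingers, y is the direction in which the jaws open and shut (so a half turn about z gives the same grasp; the last joint's range is limited). The gripper opens to 85 mm and grips with 20 to 120 N. Pads are 22 mm wide; open, the fingers measure 114 mm over their backs; the gripper's body (76 mm by 85 mm) begins 54 mm behind the grasp point. The pads swing forward as they close: fully open they stand 13 mm farther back than shut.
Start: joints at [-1.342, 0.326, -0.193, 1.052, 0, 1.437], TCP at [0.195, -0.514, 0.231] pointing down, gripper open.
Joint ranges: [-2.65, 2.65], [-0.97, 1.79], [-1.3, 1.35], [-1.93, 2.1], [-1.47, 1.37], [-3.14, 3.14]. Speed limits (rad/s): [2.57, 2.57, 3.14, 3.14, 3.14, 3.14].

INTERFACE

Orientations are given as a unit quaternion [w, x, y, z].
In Python, from cell import read_state, camera, camera_model, manip gives the robot as it stands. The module is installed in compiled form; this text tells all that it offers.
- The arm moves only by the shell command python3 -m creep 'ROWS' [OPENING]. ROWS is a JSON object of lists of equal length, an entry for each row: "delta_pos": the shift along the world's x, y, z in cm, a list of three; "turn": the turn about the world's z in rad. A call has exactly 5 rows; each row shifts and turns the commanded pose from where the row before left it; what a row does not reach is not made up. A row lasts 1/8 s, in which the tool goes at most 62.5 mm and 10.7 degrees, less where a joint would pass 70% of its speed; a pose out of reach is approached as far as the arm can. A call is refused whole if a number of a shift passes 6.25 or a number of a turn 0.188, either way. A call with a gripper value outside its range is refused whole. OPENING is the gripper's target within -1 to 1 (fully open at 1, half-way at 0, shut at -1), set as the call begins (- or left out, the last holds). The fingers move at their own pace and stop on an object; the grip force is fixed at half the most. Time passes only in rows, so rows that do not move let the fingers close, or fill a call up. It gives the time, the measured TCP pose, the force and the opening at its end, in the units of the state.
- read_state(): the state, without advancing time (a new reading comes with each control period).
- camera(name): name is "side" or "top"; returns the picture (400x640x3 uint8, blue, green, red); there is no depth.
- camera_model(name): a dict with "vfov" (degrees; the focal length in pixels is half the picture's height over the tangent of half this angle, whatever the lens; pixels are square), "cx", "cy" (the principal point, pixels), "k1" (the pictures are not rectified: a ray, as slopes to the right and down, at radius r is drawn at 1 + k1 r^2 times it, then the intrinsics apply), "rvec" (rotation vector, rad) and "tvec" (3), from world to camera coordinates, as OpenCV has them. Camera axes: x right, y down, z forward; pixel columns grow to the right and rows downward; lengths in m; the calibration is good to about 2 mm. A picture is of the moment at which its call begins. camera_model takes no time and is no camera call.
- manip.sign_off(): hands the job in, once; it reports no verdict.
The state is a dict: "time": time; "q": joint angles; "joint_velocities": joint speeds; "joint_efforts": joint torques, N m; "eef_pos": TCP position; "orientation": TCP orientation; "contact_force": force on the tool from outside, world axes, zero at the start; "torque": the same for the moment, N m; "finger_gap": finger opening in m.
Only numpy, scipy, OpenCV 4.12 (cv2) and the standard library are available. Lean on these libraries where they do the work, as an engineer would, in place of code of your own. Each camera call takes 0.05 s, during which the arm holds its last target. There are 200 camera calls.

TASK

Check the red grinder caps on the mat one after another, from your left to your right: slide each down onto the gauge pin as far as it goes; a cap that goes fully home on the base is good and is then stood upright inside the cream caddy, a cap that stops short is bad and is stood upright inside the blue reject tray. When all the caps are sorted, slide the caddy's orange-handled bolt across the gap, fully home in its keeper. Leave the jars, the pepper mill and the salt dish where they are.

Things in the scene. Friction and masses are not known exactly. Their poses are not given: they have to be found in the camera images.
- mat: thin grey-green mat, 110 x 475 mm, flush with the worktop, ruled into five fields in a row along y, 95 mm apart. Origin at its centre; each present cap starts in its own field, numbered from the robot's left (+y): field 1 at y = +190 mm, then +95, 0, -95, -190 mm; field 5 may be empty.
- cap_1a: red ribbed cap in mat field 1; at most one of cap_1a, cap_1b is present. All caps look alike: 44 mm diameter, 45 mm tall, 40 g, closed flat top, open below, hollow 40 mm deep. The bore faces down: 34 mm (good) or 26 mm (bad); neither letter nor outside tells which. Origin: centre of the open rim (underside), z up through the closed top.
- cap_1b: red ribbed cap in mat field 1; at most one of cap_1a, cap_1b is present. All caps look alike: 44 mm diameter, 45 mm tall, 40 g, closed flat top, open below, hollow 40 mm deep. The bore faces down: 34 mm (good) or 26 mm (bad); neither letter nor outside tells which. Origin: centre of the open rim (underside), z up through the closed top.
- cap_2a: red ribbed cap in mat field 2; at most one of cap_2a, cap_2b is present. All caps look alike: 44 mm diameter, 45 mm tall, 40 g, closed flat top, open below, hollow 40 mm deep. The bore faces down: 34 mm (good) or 26 mm (bad); neither letter nor outside tells which. Origin: centre of the open rim (underside), z up through the closed top.
- cap_2b: red ribbed cap in mat field 2; at most one of cap_2a, cap_2b is present. All caps look alike: 44 mm diameter, 45 mm tall, 40 g, closed flat top, open below, hollow 40 mm deep. The bore faces down: 34 mm (good) or 26 mm (bad); neither letter nor outside tells which. Origin: centre of the open rim (underside), z up through the closed top.
- cap_3a: red ribbed cap in mat field 3; at most one of cap_3a, cap_3b is present. All caps look alike: 44 mm diameter, 45 mm tall, 40 g, closed flat top, open below, hollow 40 mm deep. The bore faces down: 34 mm (good) or 26 mm (bad); neither letter nor outside tells which. Origin: centre of the open rim (underside), z up through the closed top.
- cap_3b: red ribbed cap in mat field 3; at most one of cap_3a, cap_3b is present. All caps look alike: 44 mm diameter, 45 mm tall, 40 g, closed flat top, open below, hollow 40 mm deep. The bore faces down: 34 mm (good) or 26 mm (bad); neither letter nor outside tells which. Origin: centre of the open rim (underside), z up through the closed top.
- cap_4a: red ribbed cap in mat field 4; at most one of cap_4a, cap_4b is present. All caps look alike: 44 mm diameter, 45 mm tall, 40 g, closed flat top, open below, hollow 40 mm deep. The bore faces down: 34 mm (good) or 26 mm (bad); neither letter nor outside tells which. Origin: centre of the open rim (underside), z up through the closed top.
- cap_4b: red ribbed cap in mat field 4; at most one of cap_4a, cap_4b is present. All caps look alike: 44 mm diameter, 45 mm tall, 40 g, closed flat top, open below, hollow 40 mm deep. The bore faces down: 34 mm (good) or 26 mm (bad); neither letter nor outside tells which. Origin: centre of the open rim (underside), z up through the closed top.
- cap_5a: red ribbed cap in mat field 5; at most one of cap_5a, cap_5b is present. All caps look alike: 44 mm diameter, 45 mm tall, 40 g, closed flat top, open below, hollow 40 mm deep. The bore faces down: 34 mm (good) or 26 mm (bad); neither letter nor outside tells which. Origin: centre of the open rim (underside), z up through the closed top.
- cap_5b: red ribbed cap in mat field 5; at most one of cap_5a, cap_5b is present. All caps look alike: 44 mm diameter, 45 mm tall, 40 g, closed flat top, open below, hollow 40 mm deep. The bore faces down: 34 mm (good) or 26 mm (bad); neither letter nor outside tells which. Origin: centre of the open rim (underside), z up through the closed top.
- gauge: fixed light-grey round base, 84 mm across, 12 mm thick, with an upright steel pin at its centre: 30 mm thick up to z 32 mm, cone to 22 mm at z 36, bevelled 22 mm nose up to z 49. Origin: centre of underside. A good cap goes down to the base (cap origin at z 12 mm); a bad one passes the nose but stops on the cone (cap origin at about z 34 mm). Caps lift off freely.
- caddy: cream tray, fixed, 130 (x) x 270 (y) x 28 mm high, walls 5 mm, floor 6 mm thick. Origin: centre of the underside, z up. In the middle of its -x wall is a 50 mm wide gap, closed by the bolt that runs along the outside of that wall. It stands left or right of the gauge.
- reject: blue tray, fixed, 130 (x) x 270 (y) x 28 mm high, walls 5 mm all round, floor 6 mm thick. Origin: centre of the underside, z up. It stands on the other side of the gauge.
- bolt (a joint): travel in m of the steel barrel bolt on the caddy: 0 fully drawn (gap open), 0.075 fully home, its 10 mm rod through the keeper loop beyond the gap. It slides along the caddy's -y axis, does not spring back, and takes about 2 N.
- bolt_knob (a point): grip point in the upright orange handle of the bolt, 14 x 14 mm square in line with the caddy's axes, which reaches from 12 to 60 mm above the worktop; this point is at 48 mm. The bolt's guide loops rise to 25 mm. It travels with the bolt.
- jar_green: spice jar with green cap, 44 mm diameter, 97 mm tall; origin at the centre of its underside. Leave alone.
- jar_white: spice jar with white cap (sometimes absent), 44 mm diameter, 97 mm tall; origin at the centre of its underside. Leave alone.
- pepper_mill: black pepper mill, 52 mm diameter, 155 mm tall; origin at the centre of its underside. Leave alone.
- salt_dish: small white salt dish, 70 mm across, 30 mm tall; origin at the centre of its underside. Leave alone.
Things that resemble listed ones, but are neither listed nor needed, are in the scene too. What is shaped like the cap_4a but green or turquoise is not meant.

How it is judged:
By the outcome, as a careful person would: the job done as asked, in the order asked, and still so for the second after the job is handed in, with the robot touching nothing.
Of cap_1a, cap_1b only 1 to 1 are there at a start; the rules pass over those that are not, and their reading is None.
Of cap_2a, cap_2b only 1 to 1 are there at a start; the rules pass over those that are not, and their reading is None.
Of cap_3a, cap_3b only 1 to 1 are there at a start; the rules pass over those that are not, and their reading is None.
Of cap_4a, cap_4b only 1 to 1 are there at a start; the rules pass over those that are not, and their reading is None.
Of cap_5a, cap_5b, jar_white only 1 to 1 are there at a start; the rules pass over those that are not, and their reading is None.
At some moment in a run one of cap_1a, cap_1b, cap_2a, cap_2b, cap_3a, cap_3b, cap_4a, cap_4b, cap_5a, cap_5b may be knocked a few centimetres aside while the robot is not near it.
It also fails if it takes over 210 s, if anything falls off the work surface, if the arm or the gripper's body presses on something with over 40 N, if the wrist force passes 120 N, or if a joint passes its speed limit or range.

## Working session

There is one attempt and no reset: what is moved stays moved. The work goes in short steps, Python scripts to look and compute and a shell command to move; the robot and the scene stay as the last step left them, time stands still between calls to the robot, and variables do not carry over. Pictures are saved under pics/ and viewed, about 12 in all and at most 16, crops included, and the job is handed in when it is done.

```bash
mkdir -p pics; cat > h.py <<'E'
import numpy as np, cv2
from cell import read_state, camera, camera_model, manip
def snap(n,f=None):
    im=camera(n)
    if f: cv2.imwrite(f'pics/{f}.png',im)
    return im
def cam(n):
    m=camera_model(n); F=200/np.tan(np.radians(m['vfov'])/2)
    R=cv2.Rodrigues(np.array(m['rvec'],float))[0]; return m,F,R,np.array(m['tvec'],float).ravel()
def ray(n,u,v):
    m,F,R,t=cam(n); d=np.array([(u-m['cx'])/F,(v-m['cy'])/F]); s=d.copy()
    for _ in range(20): s=d/(1+m['k1']*(s@s))
    return -R.T@t, R.T@np.array([s[0],s[1],1])
def onz(n,u,v,z):
    c,d=ray(n,u,v); return (c+d*(z-c[2])/d[2])
def proj(n,p):
    m,F,R,t=cam(n); q=R@np.array(p,float)+t; s=q[:2]/q[2]; s=s*(1+m['k1']*(s@s)); return s*F+[m['cx'],m['cy']]
def blobs(im,lo,hi,amin=60):
    h=cv2.cvtColor(im,cv2.COLOR_BGR2HSV)
    if lo[0]>hi[0]: k=cv2.inRange(h,(0,)+lo[1:],hi)|cv2.inRange(h,lo,(180,)+hi[1:])
    else: k=cv2.inRange(h,lo,hi)
    n,l,s,c=cv2.connectedComponentsWithStats(k)
    return [(s[i][:5].tolist(),c[i].round(1).tolist()) for i in range(1,n) if s[i][4]>amin]
E
python3 - <<'E'
from h import *
for n in('side','top'):
    im=snap(n,n+'0'); m,F,R,t=cam(n); print(n,(-R.T@t).round(3),m)
    print('red',blobs(im,(172,110,60),(7,255,255))); print('orange',blobs(im,(8,130,100),(20,255,255)))
print(read_state())
E
```

```text
side [0.399 0.808 0.731] {'vfov': 53.22562648746136, 'cx': 310.20989450887, 'cy': 200.87025837535904, 'k1': -0.09630721701663418, 'rvec': array([ 0.16275631, -2.75603935,  1.33865726]), 'tvec': array([0.51278825, 0.10364305, 1.03583896])}
red [([336, 181, 18, 42, 576], [345.1, 201.3]), ([328, 228, 23, 46, 730], [338.9, 250.7]), ([322, 280, 20, 28, 470], [331.5, 293.4])]
orange [([239, 136, 16, 22, 114], [247.0, 145.9]), ([308, 179, 5, 16, 69], [309.8, 187.1]), ([214, 201, 19, 15, 164], [223.3, 209.3])]
top [ 0.31  -0.037  1.571] {'vfov': 47.13342658754958, 'cx': 315.01686015918705, 'cy': 197.1724350693792, 'k1': -0.08620677697398611, 'rvec': array([ 2.15152378, -2.15544933,  0.131291  ]), 'tvec': array([-0.02864556,  0.50640249,  1.51883229])}
red [([92, 157, 15, 12, 139], [98.5, 162.8]), ([91, 171, 14, 13, 141], [97.4, 177.2]), ([90, 186, 14, 13, 142], [96.4, 192.0]), ([89, 201, 15, 13, 154], [95.8, 207.0]), ([228, 212, 14, 13, 155], [234.6, 218.0]), ([258, 213, 15, 13, 152], [264.7, 219.0]), ([342, 213, 14, 13, 143], [348.4, 219.1]), ([280, 215, 14, 13, 144], [286.0, 220.9]), ([88,
[... 581 characters left out ...]
.4])]
{'time': 0.1, 'q': array([-1.34220718e+00,  3.26863102e-01, -1.93495748e-01,  1.05201514e+00,
       -1.47247489e-05,  1.43659734e+00]), 'joint_velocities': array([ 0.0009464 , -0.00191278,  0.00320278, -0.00025453, -0.00149029,
        0.00078354]), 'joint_efforts': array([-7.90807790e-04, -4.44238508e+01,  2.63038445e+01,  7.83600379e-03,
       -1.32754571e-04, -8.77070704e-06]), 'eef_pos': array([ 0.19507019, -0.51367369,  0.23057927]), 'orientation': array([-7.87605715e-04,  9.83592850e-01,  1.80400895e-01, -4.45693180e-05]), 'contact_force': array([ 0.41343316, -0.0238588 ,  0.17065069]), 'torque': array([-0.01019985, -0.02958361,  0.02873214]), 'finger_gap': 0.08555690533093904}
```

View pics/top0.png

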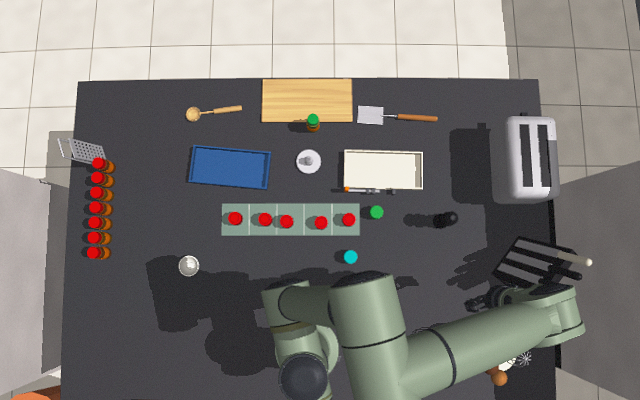

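View pics/side0.png

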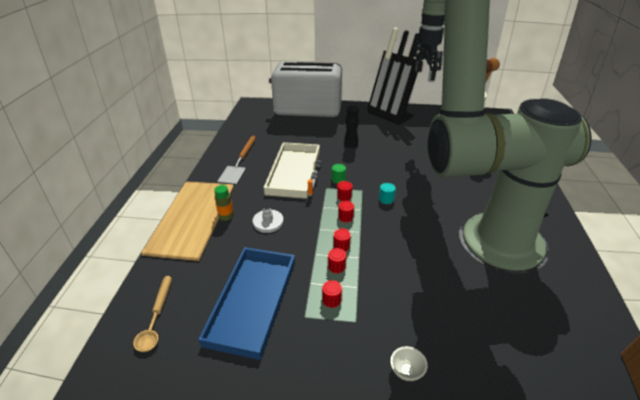

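The top view shows the reject tray at (229,167), the gauge at (308,160), the caddy at (383,169) with its bolt at (347,189), and caps at (235,218), (265,219), (286,221), (321,222) and (348,219). The green decoy is at (376,212) and the turquoise one at (350,257). The side view agrees. Next I'll turn these pixels into positions.

```bash
python3 - <<'E'
from h import *
t=snap('top');s=snap('side')
print('caps top',[onz('top',*c,.043).round(4)[:2].tolist() for b,c in blobs(t,(172,110,60),(7,255,255)) if 200<c[0]<380])
print('caps side',[(b,c,onz('side',*c,.03).round(4)[:2].tolist()) for b,c in blobs(s,(172,110,60),(7,255,255))])
def rect(n,im,lo,hi,z,box):
    h=cv2.inRange(cv2.cvtColor(im,cv2.COLOR_BGR2HSV),lo,hi); k=np.zeros_like(h); x0,x1,y0,y1=box; k[y0:y1,x0:x1]=h[y0:y1,x0:x1]
    k=cv2.morphologyEx(k,cv2.MORPH_CLOSE,np.ones((5,5)))
    c=max(cv2.findContours(k,0,1)[0],key=cv2.contourArea); p=cv2.boxPoints(cv2.minAreaRect(c))
    w=np.array([onz(n,*q,z)[:2] for q in p]); e=w[1]-w[0],w[2]-w[1]; print(n,w.mean(0).round(4),[np.linalg.norm(a).round(4) for a in e],[np.degrees(np.arctan2(a[1],a[0])).round(1) for a in e])
    return w
rect('top',t,(100,90,40),(130,255,255),.028,(170,290,130,200))
rect('top',t,(15,10,120),(40,120,255),.028,(335,440,140,195))
rect('top',t,(60,20,70),(90,110,200),0,(210,370,195,245))
# gauge: light grey low saturation
g=cv2.cvtColor(t,cv2.COLOR_BGR2HSV); k=cv2.inRange(g,(0,0,110),(180,60,255)); kk=np.zeros_like(k); kk[140:182,285:332]=k[140:182,285:332]
c=max(cv2.findContours(kk,0,1)[0],key=cv2.contourArea); (u,v),r=cv2.minEnclosingCircle(c); el=cv2.fitEllipse(c); print('gauge',u,v,r,el,onz('top',u,v,.012),onz('top',*el[0],.012))
print('orange',[(b,c,onz('top',*c,.058)) for b,c in blobs(t,(5,120,90),(22,255,255),5) if 335<c[0]<430 and 150<c[1]<200])
print('orange side',[(b,c,onz('side',*c,.04)) for b,c in blobs(s,(5,120,90),(22,255,255),20)])
big=cv2.resize(t[100:270,170:460],None,fx=2.7,fy=2.7,interpolation=cv2.INTER_CUBIC); cv2.imwrite('pics/top1.png',big)
b2=cv2.resize(s[120:270,200:380],None,fx=4,fy=4,interpolation=cv2.INTER_CUBIC); cv2.imwrite('pics/side1.png',b2)
E
```

```text
caps top [[0.4352, 0.24], [0.4317, 0.1388], [0.4306, -0.1413], [0.4253, 0.0674], [0.4211, -0.0485]]
caps side [([336, 181, 18, 42, 575], [345.1, 201.3], [0.4276, -0.0843]), ([328, 228, 23, 46, 730], [338.9, 250.7], [0.431, 0.1131]), ([322, 280, 20, 28, 470], [331.5, 293.4], [0.4376, 0.2465])]
top [0.6136 0.2654] [np.float64(0.1348), np.float64(0.2798)] [np.float64(-2.9), np.float64(-95.5)]
top [ 0.6026 -0.2611] [np.float64(0.1371), np.float64(0.2704)] [np.float64(-2.5), np.float64(-92.0)]
top [0.4351 0.0573] [np.float64(0.4773), np.float64(0.1102)] [np.float64(-90.1), np.float64(179.3)]
gauge 308.3461608886719 161.03846740722656 12.513405799865723 ((308.2414245605469, 160.98341369628906), (23.996715545654297, 24.247446060180664), 114.64028930664062) [ 0.63513255 -0.00655097  0.012     ] [ 0.63532796 -0.00618804  0.012     ]
orange [([344, 187, 6, 5, 23], [346.0, 188.7], array([ 0.53129473, -0.13302903,  0.058     ]))]
orange side [([488, 58, 11, 11, 71], [494.1, 62.6], array([-0.27990698, -1.31811366,  0.04      ])), ([239, 136, 17, 22, 122], [247.2, 145.9], array([ 0.77912734, -0.34523227,  0.04      ])), ([308, 179, 5, 16, 69], [309.8, 187.1], array([ 0.53395999, -0.12834678,  0.04      ])), ([142, 182, 91, 79, 3925], [187.4, 223.4], array([0.83771953, 0.06641785, 0.04      ])), ([227, 184, 6, 9, 35], [229.6, 187.4], array([ 0.77036144, -0.10322439,  0.04      ])), ([134, 276, 37, 76, 744], [152.4, 320.9], array([0.80020405, 0.37206858, 0.04      ]))]
```

View pics/top1.png

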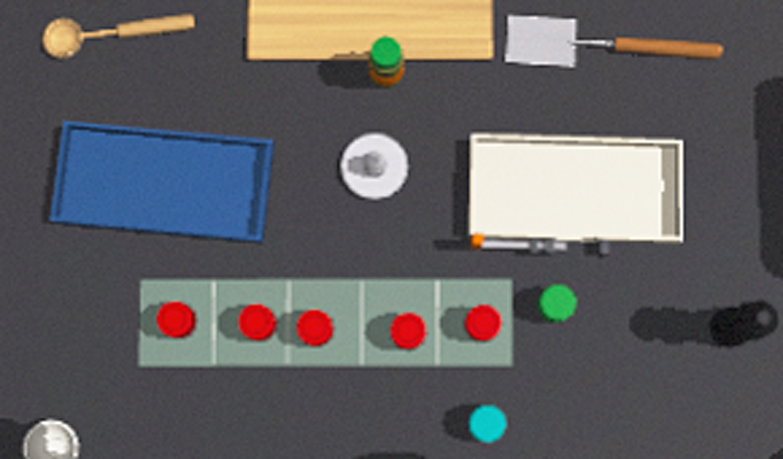

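View pics/side1.png

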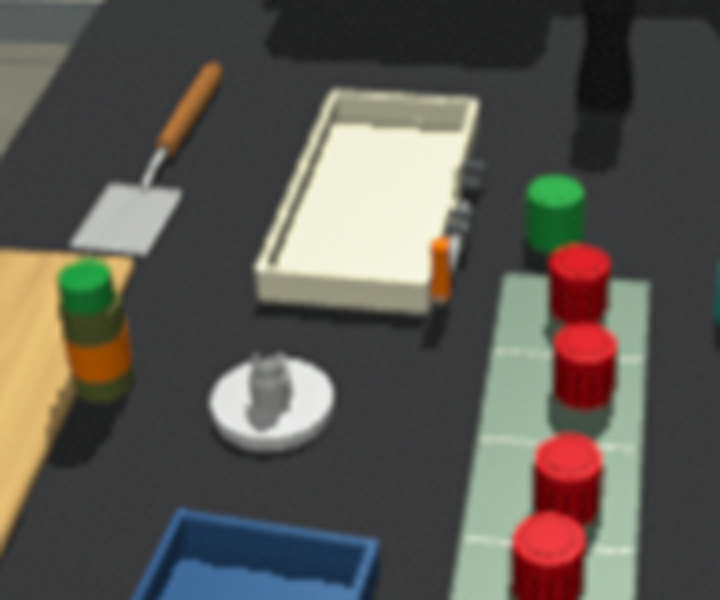

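Top2x confirms it: five caps, caps 2 and 3 close together, green jar behind the gauge, and the bolt knob at the caddy's +y end. I'll grip with the jaws along x. First I move above cap 1 at (0.435, 0.240), turning +1.208 rad.

```bash
R='x'
python3 -m creep '{"delta_pos":[[1.6,5,0],[1.6,5,0],[1.6,5,0],[1.6,5,0],[1.6,5,0]],"turn":[0.08,0.08,0.08,0.08,0.08]}' 1
python3 -m creep '{"delta_pos":[[1.6,5,0],[1.6,5,0],[1.6,5,0],[1.6,5,0],[1.6,5,0]],"turn":[0.08,0.08,0.08,0.08,0.08]}'
python3 -m creep '{"delta_pos":[[1.6,5,-1],[1.6,5,-1],[1.6,5,-1],[1.6,5,-1],[1.6,5,-1]],"turn":[0.08,0.08,0.08,0.08,0.08]}'
python3 -m creep '{"delta_pos":[[0,0.3,-1],[0,0,0],[0,0,0],[0,0,0],[0,0,0]],"turn":[0.008,0,0,0,0]}'
```

```text
time: 0.82
eef_pos: [0.2754, -0.2626, 0.2313]
orientation: [0.0, 0.928, 0.373, 0.0]
contact_force: [0.5, -0.2, 0.4]
finger_gap: 0.0853
time: 1.45
eef_pos: [0.3555, -0.0126, 0.2315]
orientation: [0.0, 0.835, 0.55, 0.0]
contact_force: [0.8, -0.8, -0.2]
finger_gap: 0.0852
time: 2.08
eef_pos: [0.4355, 0.2376, 0.1809]
orientation: [0.0, 0.709, 0.705, 0.0]
contact_force: [0.6, -0.3, 0.5]
finger_gap: 0.0855
time: 2.7
eef_pos: [0.4355, 0.2382, 0.1718]
orientation: [0.0, 0.708, 0.707, 0.0]
contact_force: [0.1, -0.3, -0.1]
finger_gap: 0.0853
```

```bash
python3 -m creep '{"delta_pos":[[0,0.1,-3.5],[0,0,-3.5],[0,0,-3.5],[0,0,-3.5],[0,0,-1.7]],"turn":[0,0,0,0,0]}'
python3 -m creep '{"delta_pos":[[0,0,0],[0,0,0],[0,0,0],[0,0,0],[0,0,0]],"turn":[0,0,0,0,0]}' -1
python3 -m creep '{"delta_pos":[[0,0,0],[0,0,0],[0,0,0],[0,0,0],[0,0,0]],"turn":[0,0,0,0,0]}'
python3 -m creep '{"delta_pos":[[0,0,0],[0,0,0],[0,0,0],[0,0,0],[0,0,0]],"turn":[0,0,0,0,0]}' 1
python3 -c "
from h import *
s=snap('side'); cv2.imwrite('pics/a.png',cv2.resize(s[120:400,180:480],None,fx=2.1,fy=2.1))"
```

```text
time: 3.32
eef_pos: [0.4343, 0.2391, 0.0128]
orientation: [-0.0, 0.707, 0.707, -0.001]
contact_force: [-0.6, 0.0, -0.5]
finger_gap: 0.0856
time: 3.95
eef_pos: [0.4364, 0.2401, 0.0157]
orientation: [0.001, 0.707, 0.707, 0.001]
contact_force: [-0.3, -1.7, 7.3]
finger_gap: 0.0424
time: 4.58
eef_pos: [0.4364, 0.2401, 0.0157]
orientation: [0.001, 0.707, 0.707, 0.001]
contact_force: [-0.6, -0.7, 7.0]
finger_gap: 0.0425
time: 5.2
eef_pos: [0.4351, 0.2398, 0.0142]
orientation: [-0.0, 0.707, 0.707, -0.0]
contact_force: [-0.1, -0.3, -1.1]
finger_gap: 0.0853
```

View pics/a.png

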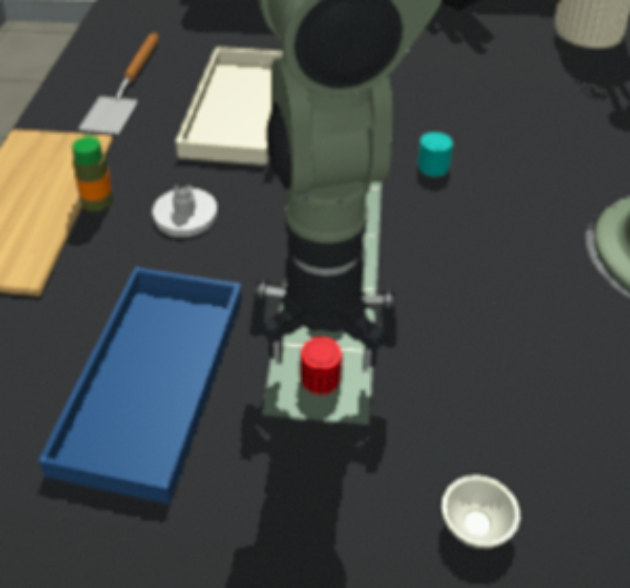

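The jaws close on cap 1 along x with a gap of 42 mm and it stands upright; the rest is clear. Next I turn 90°, pinch along y, and lift.

```bash
python3 -m creep '{"delta_pos":[[0,0,0],[0,0,0],[0,0,0],[0,0,0],[0,0,0]],"turn":[0.175,0.175,0.175,0.175,0.175]}'
python3 -m creep '{"delta_pos":[[0,0,0],[0,0,0],[0,0,0],[0,0,0],[0,0,0]],"turn":[0.175,0.175,0.175,0.171,0]}'
python3 -m creep '{"delta_pos":[[0,0,0],[0,0,0],[0,0,0],[0,0,0],[0,0,0]],"turn":[0,0,0,0,0]}' -1
python3 -m creep '{"delta_pos":[[0,0,0],[0,0,0],[0,0,2],[0,0,4],[0,0,4]],"turn":[0,0,0,0,0]}'
```

```text
time: 5.88
eef_pos: [0.4352, 0.2398, 0.0142]
orientation: [-0.0, 0.338, 0.941, -0.0]
contact_force: [-0.1, -0.1, -0.2]
finger_gap: 0.0856
time: 6.5
eef_pos: [0.4352, 0.2398, 0.0142]
orientation: [-0.0, 0.001, 1.0, -0.0]
contact_force: [0.1, -0.2, 0.3]
finger_gap: 0.0852
time: 7.12
eef_pos: [0.4353, 0.2399, 0.0147]
orientation: [0.0, 0.0, 1.0, 0.0]
contact_force: [-0.9, -0.0, 5.7]
finger_gap: 0.0429
time: 7.75
eef_pos: [0.4348, 0.2396, 0.115]
orientation: [-0.0, 0.0, 1.0, -0.0]
contact_force: [0.9, 1.0, -0.5]
finger_gap: 0.0427
```

```bash
python3 - <<'E'
from h import *
from scipy.optimize import least_squares
for n,box in(('side',(245,295,200,245)),('top',(285,332,140,182))):
    im=snap(n); k=cv2.inRange(cv2.cvtColor(im,cv2.COLOR_BGR2HSV),(0,0,140),(180,60,255)); m=np.zeros_like(k); a,b,c,d=box; m[c:d,a:b]=k[c:d,a:b]
    m=cv2.morphologyEx(m,cv2.MORPH_CLOSE,np.ones((7,7)))
    ct=max(cv2.findContours(m,0,1)[0],key=cv2.contourArea)[:,0].astype(float)
    W=np.array([onz(n,*p,.012)[:2] for p in ct])
    f=least_squares(lambda q:np.hypot(*(W-q[:2]).T)-q[2],[.635,-.006,.042],loss='soft_l1',f_scale=.001); print(n,f.x.round(4),np.std(f.fun).round(4))
E
```

```text
side [ 0.6366 -0.0045  0.0418] 0.0015
top [ 0.6352 -0.0065  0.0414] 0.0011
```

```bash
python3 -m creep '{"delta_pos":[[4.02,-4.92,0],[4.02,-4.92,0],[4.02,-4.92,0],[4.02,-4.92,0],[4.02,-4.92,0]],"turn":[0,0,0,0,0]}'
python3 -m creep '{"delta_pos":[[0,0,-2],[0,0,-2],[0,0,-0.5],[0,0,0],[0,0,0]],"turn":[0,0,0,0,0]}'
python3 -m creep '{"delta_pos":[[0,0,-0.2],[0,0,-0.2],[0,0,-0.2],[0,0,-0.2],[0,0,-0.1]],"turn":[0,0,0,0,0]}'
```

```text
time: 8.48
eef_pos: [0.6336, -0.0039, 0.1131]
orientation: [-0.001, 0.0, 1.0, 0.0]
contact_force: [0.0, 0.7, 0.1]
finger_gap: 0.043
time: 9.1
eef_pos: [0.6335, -0.002, 0.07]
orientation: [0.001, -0.0, 1.0, -0.0]
contact_force: [0.2, 0.2, -0.5]
finger_gap: 0.0426
time: 9.72
eef_pos: [0.6341, -0.0029, 0.0612]
orientation: [0.001, 0.0, 1.0, -0.001]
contact_force: [-0.5, -1.9, 6.5]
finger_gap: 0.0428
```

It came up short in xy by (1.7, -3.5) mm and is touching the nose. I lift slightly, correct, and try again.

```bash
python3 -m creep '{"delta_pos":[[0,0,0.8],[0.17,-0.35,0],[0,0,0],[0,0,0],[0,0,0]],"turn":[0,0,0,0,0]}'
python3 -m creep '{"delta_pos":[[0,0,-0.2],[0,0,-0.2],[0,0,-0.2],[0,0,-0.2],[0,0,-0.2]],"turn":[0,0,0,0,0]}'
```

```text
time: 10.35
eef_pos: [0.6344, -0.0056, 0.068]
orientation: [-0.0, -0.0, 1.0, 0.0]
contact_force: [0.4, 0.3, -0.5]
finger_gap: 0.0428
time: 10.98
eef_pos: [0.635, -0.0058, 0.0584]
orientation: [0.0, -0.0, 1.0, -0.0]
contact_force: [-0.4, -0.2, 0.1]
finger_gap: 0.0428
```

```bash
python3 -m creep '{"delta_pos":[[0,0,-0.2],[0,0,-0.2],[0,0,-0.2],[0,0,-0.15],[0,0,0]],"turn":[0,0,0,0,0]}'
python3 -m creep '{"delta_pos":[[0,0,-0.15],[0,0,-0.15],[0,0,-0.1],[0,0,0],[0,0,0]],"turn":[0,0,0,0,0]}'
```

```text
time: 11.6
eef_pos: [0.6351, -0.0058, 0.0508]
orientation: [0.0, -0.0, 1.0, -0.0]
contact_force: [2.3, -0.7, -0.9]
finger_gap: 0.0426
time: 12.22
eef_pos: [0.636, -0.0061, 0.0487]
orientation: [0.002, -0.0, 1.0, -0.0]
contact_force: [-0.0, -0.2, 10.6]
finger_gap: 0.0424
```

Contact is at rim z≈0.034, which points to bad. I'll re-centre on where the cone pulled it and press once more to be sure.

```bash
python3 -m creep '{"delta_pos":[[0,0,0.4],[0.1,-0.03,0],[0,0,-0.2],[0,0,-0.2],[0,0,-0.2]],"turn":[0,0,0,0,0]}'
python3 -m creep '{"delta_pos":[[0,0,0],[0,0,0],[0,0,0],[0,0,0],[0,0,0]],"turn":[0,0,0,0,0]}'
python3 -c "
from h import *
s=snap('side'); cv2.imwrite('pics/b.png',cv2.resize(s[130:270,200:380],None,fx=4,fy=4,interpolation=2))"
```

```text
time: 12.85
eef_pos: [0.6368, -0.0062, 0.0482]
orientation: [0.001, -0.0, 1.0, -0.0]
contact_force: [-7.9, -0.4, 32.1]
finger_gap: 0.0423
time: 13.48
eef_pos: [0.6367, -0.0062, 0.0483]
orientation: [0.002, -0.0, 1.0, -0.0]
contact_force: [-5.0, -0.1, 24.0]
finger_gap: 0.043
```

View pics/b.png

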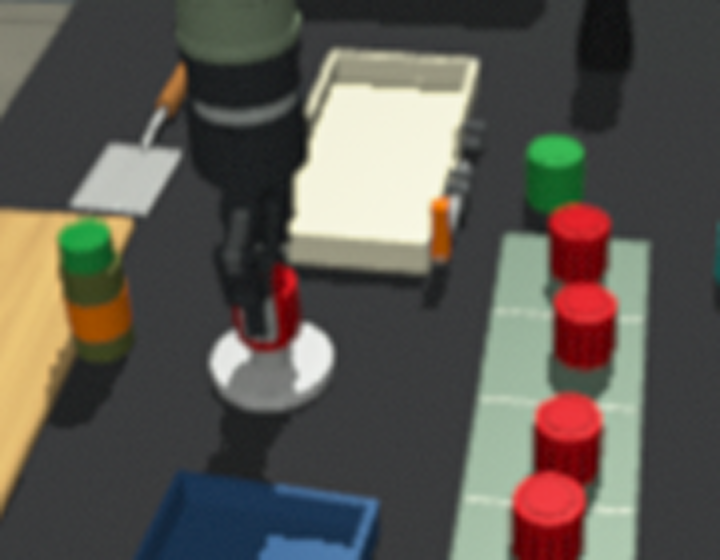

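It stopped firmly at rim z≈0.034 with 24–32 N, and the picture shows it well above the base, so cap 1 is bad. It goes to the reject tray at (0.620, 0.355), with the jaws turned back along x on the way.

```bash
python3 -m creep '{"delta_pos":[[0,0,3],[0,0,3],[-0.17,3.2,0],[-0.17,3.7,0],[-0.17,3.7,0]],"turn":[0,0,-0.157,-0.157,-0.157]}'
python3 -m creep '{"delta_pos":[[-0.17,3.7,0],[-0.17,3.7,0],[-0.17,3.7,0],[-0.17,3.7,0],[-0.17,3.7,0]],"turn":[-0.157,-0.157,-0.157,-0.157,-0.157]}'
python3 -m creep '{"delta_pos":[[-0.17,3.5,0],[-0.17,3.2,0],[0,0,0],[0,0,0],[0,0,0]],"turn":[-0.157,-0.157,0,0,0]}'
```

```text
time: 14.15
eef_pos: [0.6291, 0.1009, 0.1038]
orientation: [-0.001, 0.236, 0.972, -0.0]
contact_force: [0.7, 0.5, -1.3]
finger_gap: 0.0426
time: 14.78
eef_pos: [0.6205, 0.2858, 0.1035]
orientation: [-0.001, 0.589, 0.808, -0.001]
contact_force: [-0.2, 0.4, -0.4]
finger_gap: 0.0427
time: 15.4
eef_pos: [0.6185, 0.3507, 0.1044]
orientation: [-0.0, 0.707, 0.707, -0.001]
contact_force: [0.8, 0.8, 0.0]
finger_gap: 0.0429
```

```bash
python3 -m creep '{"delta_pos":[[0,0,-3],[0,0,-3],[0,0,-1.5],[0,0,-0.4],[0,0,-0.2]],"turn":[0,0,0,0,0]}'
python3 -m creep '{"delta_pos":[[0,0,-0.1],[0,0,-0.1],[0,0,0],[0,0,0],[0,0,0]],"turn":[0,0,0,0,0]}'
python3 -m creep '{"delta_pos":[[0,0,0],[0,0,0],[0,0,0],[0,0,0],[0,0,0]],"turn":[0,0,0,0,0]}' 0.35
```

```text
time: 16.02
eef_pos: [0.6194, 0.352, 0.0246]
orientation: [0.0, 0.707, 0.707, 0.001]
contact_force: [-0.6, 1.0, 0.1]
finger_gap: 0.0429
time: 16.65
eef_pos: [0.6187, 0.352, 0.0219]
orientation: [0.0, 0.707, 0.707, 0.0]
contact_force: [-0.1, 0.3, -0.4]
finger_gap: 0.043
time: 17.27
eef_pos: [0.6186, 0.352, 0.0218]
orientation: [0.0, 0.707, 0.707, 0.0]
contact_force: [0.2, -1.1, 0.5]
finger_gap: 0.0577
```

```bash
python3 -m creep '{"delta_pos":[[0,0,3],[0,0,3],[0,0,3],[0,0,3],[0,0,0]],"turn":[0,0,0,0,0]}'
cat >> h.py <<'E'
def caps():
    t=snap('top'); s=snap('side')
    print('top',[(b[2:],onz('top',*c,.04).round(4)[:2].tolist()) for b,c in blobs(t,(172,110,60),(7,255,255),30) if 180<c[0]<460])
    print('side',[(b[2:],onz('side',*c,.03).round(4)[:2].tolist()) for b,c in blobs(s,(172,110,60),(7,255,255))])
    return t,s
E
python3 -c "
from h import *
t,s=caps(); cv2.imwrite('pics/c.png',cv2.resize(s,None,fx=1.25,fy=1.25))"
```

```text
time: 17.9
eef_pos: [0.6205, 0.3528, 0.145]
orientation: [0.001, 0.707, 0.707, 0.003]
contact_force: [0.7, 0.7, 0.1]
finger_gap: 0.0575
top [([16, 14, 163], [0.615, 0.3494]), ([15, 13, 153], [0.432, 0.1391]), ([14, 13, 142], [0.4308, -0.1415]), ([14, 13, 143], [0.4255, 0.0676]), ([14, 13, 145], [0.4213, -0.0485])]
side [([18, 42, 576], [0.4276, -0.0848]), ([23, 46, 730], [0.431, 0.1131]), ([23, 29, 524], [0.6185, 0.3508])]
```

View pics/c.png

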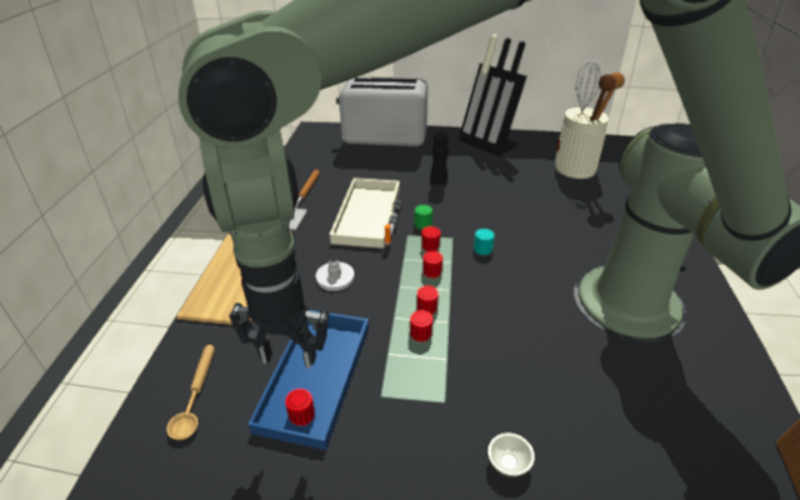

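Cap 1 stands upright in the reject tray and caps 2–5 are where they were. Cap 2 is next, at (0.432, 0.139).

```bash
python3 -m creep '{"delta_pos":[[-3.77,-4.28,0],[-3.77,-4.28,0],[-3.77,-4.28,0],[-3.77,-4.28,0],[-3.77,-4.28,0]],"turn":[0,0,0,0,0]}' 0.5
python3 -m creep '{"delta_pos":[[0,0,-3],[0,0,-2],[0,0,0],[0,0,0],[0,0,0]],"turn":[0,0,0,0,0]}'
```

```text
time: 18.62
eef_pos: [0.4276, 0.1366, 0.1403]
orientation: [-0.001, 0.707, 0.708, -0.001]
contact_force: [0.3, -0.2, 0.9]
finger_gap: 0.0639
time: 19.25
eef_pos: [0.4307, 0.1382, 0.0923]
orientation: [0.0, 0.707, 0.708, 0.0]
contact_force: [0.2, 0.4, 0.9]
finger_gap: 0.0637
```

```bash
python3 -m creep '{"delta_pos":[[0.1,0.1,-2.5],[0,0,-2.5],[0,0,-2],[0,0,-0.8],[0,0,0]],"turn":[0,0,0,0,0]}'
python3 -m creep '{"delta_pos":[[0,0,0],[0,0,0],[0,0,0],[0,0,0],[0,0,0]],"turn":[0,0,0,0,0]}' -1
python3 -m creep '{"delta_pos":[[0,0,0],[0,0,0],[0,0,0],[0,0,0],[0,0,0]],"turn":[0,0,0,0,0]}' 0.5
python3 -m creep '{"delta_pos":[[0,0,0],[0,0,0],[0,0,0],[0,0,0],[0,0,0]],"turn":[0.175,0.175,0.175,0.175,0.175]}'
python3 -m creep '{"delta_pos":[[0,0,0],[0,0,0],[0,0,0],[0,0,0],[0,0,0]],"turn":[0.175,0.175,0.175,0.171,0]}'
python3 -m creep '{"delta_pos":[[0,0,0],[0,0,0],[0,0,0],[0,0,0],[0,0,0]],"turn":[0,0,0,0,0]}' -1
python3 -m creep '{"delta_pos":[[0,0,2],[0,0,4],[0,0,4],[0,0,0],[0,0,0]],"turn":[0,0,0,0,0]}'
```

```text
time: 19.88
eef_pos: [0.4312, 0.1391, 0.0139]
orientation: [-0.0, 0.707, 0.708, -0.0]
contact_force: [-0.2, -0.7, 0.4]
finger_gap: 0.0641
time: 20.5
eef_pos: [0.4321, 0.1392, 0.015]
orientation: [0.001, 0.707, 0.707, 0.001]
contact_force: [-1.0, 0.3, 5.6]
finger_gap: 0.0427
time: 21.12
eef_pos: [0.4311, 0.139, 0.0137]
orientation: [-0.0, 0.707, 0.707, -0.0]
contact_force: [-0.3, -0.5, -0.5]
finger_gap: 0.0639
time: 21.75
eef_pos: [0.4311, 0.139, 0.0137]
orientation: [-0.0, 0.338, 0.941, -0.0]
contact_force: [-0.3, -0.2, 0.0]
finger_gap: 0.0639
time: 22.38
eef_pos: [0.4311, 0.139, 0.0137]
orientation: [-0.0, 0.0, 1.0, 0.0]
contact_force: [-0.1, -1.0, 0.2]
finger_gap: 0.0641
time: 23.0
eef_pos: [0.4312, 0.139, 0.0141]
orientation: [0.0, -0.0, 1.0, 0.0]
contact_force: [-1.2, -0.1, 5.2]
finger_gap: 0.0421
time: 23.62
eef_pos: [0.4307, 0.1389, 0.1133]
orientation: [-0.0, -0.0, 1.0, -0.0]
contact_force: [0.3, -0.0, -0.2]
finger_gap: 0.0418
```

```bash
python3 -m creep '{"delta_pos":[[4.1,-2.9,0],[4.1,-2.9,0],[4.1,-2.9,0],[4.1,-2.9,0],[4.1,-2.9,0]],"turn":[0,0,0,0,0]}'
python3 -m creep '{"delta_pos":[[0,0,-2],[0,0,-2],[0,0,0],[0,0,0],[0,0,0]],"turn":[0,0,0,0,0]}'
```

```text
time: 24.25
eef_pos: [0.6361, -0.0069, 0.1114]
orientation: [-0.002, -0.0, 1.0, 0.0]
contact_force: [1.0, -0.0, -1.2]
finger_gap: 0.0424
time: 24.88
eef_pos: [0.6367, -0.0059, 0.0745]
orientation: [0.001, -0.001, 1.0, -0.0]
contact_force: [-0.4, 1.1, 0.0]
finger_gap: 0.042
```

```bash
python3 -m creep '{"delta_pos":[[-0.05,0,-0.3],[0,0,-0.3],[0,0,-0.3],[0,0,-0.3],[0,0,-0.3]],"turn":[0,0,0,0,0]}'
python3 -m creep '{"delta_pos":[[0,0,-0.2],[0,0,-0.2],[0,0,-0.2],[0,0,-0.2],[0,0,0]],"turn":[0,0,0,0,0]}'
python3 -m creep '{"delta_pos":[[0,0,-0.15],[0,0,-0.15],[0,0,-0.15],[0,0,-0.15],[0,0,0]],"turn":[0,0,0,0,0]}'
```

```text
time: 25.5
eef_pos: [0.6356, -0.006, 0.0585]
orientation: [-0.0, -0.001, 1.0, 0.0]
contact_force: [-0.0, 0.3, -0.3]
finger_gap: 0.042
time: 26.12
eef_pos: [0.6355, -0.006, 0.0506]
orientation: [-0.0, -0.001, 1.0, 0.0]
contact_force: [-0.1, 0.2, -0.5]
finger_gap: 0.0423
time: 26.75
eef_pos: [0.6369, -0.0063, 0.0478]
orientation: [0.002, -0.001, 1.0, -0.0]
contact_force: [-3.1, 0.1, 16.7]
finger_gap: 0.0424
```

Cap 2 also stopped at rim 0.034 (17 N), so it is bad. It goes to reject at (0.616, 0.298).

```bash
python3 -m creep '{"delta_pos":[[0,0,3],[0,0,3],[-0.2,3,0.3],[-0.2,3.1,0],[-0.2,3.1,0]],"turn":[0,0,-0.157,-0.157,-0.157]}'
python3 -m creep '{"delta_pos":[[-0.2,3.1,0],[-0.2,3.1,0],[-0.2,3.1,0],[-0.2,3.1,0],[-0.2,3.1,0]],"turn":[-0.157,-0.157,-0.157,-0.157,-0.157]}'
python3 -m creep '{"delta_pos":[[-0.2,3.1,0],[-0.2,2.8,0],[0,0,0],[0,0,0],[0,0,0]],"turn":[-0.157,-0.157,0,0,0]}'
```

```text
time: 27.38
eef_pos: [0.6294, 0.0868, 0.1078]
orientation: [-0.0, 0.235, 0.972, 0.0]
contact_force: [-0.1, -0.1, 0.1]
finger_gap: 0.0422
time: 28.0
eef_pos: [0.6193, 0.242, 0.1075]
orientation: [-0.0, 0.589, 0.808, -0.0]
contact_force: [-0.2, 0.1, -0.6]
finger_gap: 0.042
time: 28.62
eef_pos: [0.6157, 0.2989, 0.1077]
orientation: [0.0, 0.707, 0.708, -0.0]
contact_force: [-0.6, 0.5, -0.2]
finger_gap: 0.0423
```

```bash
python3 -m creep '{"delta_pos":[[0,0,-3],[0,0,-3],[0,0,-1.5],[0,0,-0.5],[0,0,-0.3]],"turn":[0,0,0,0,0]}'
python3 -m creep '{"delta_pos":[[0,0,-0.2],[0,0,-0.1],[0,0,0],[0,0,0],[0,0,0]],"turn":[0,0,0,0,0]}'
python3 -m creep '{"delta_pos":[[0,0,0],[0,0,0],[0,0,0],[0,0,0],[0,0,0]],"turn":[0,0,0,0,0]}' 0.35
python3 -m creep '{"delta_pos":[[0,0,3],[0,0,3],[0,0,3],[0,0,3],[0,0,0]],"turn":[0,0,0,0,0]}'
python3 -c "
from h import *
t,s=caps()"
```

```text
time: 29.25
eef_pos: [0.6164, 0.3, 0.0254]
orientation: [0.0, 0.706, 0.708, 0.001]
contact_force: [0.3, -0.4, -0.7]
finger_gap: 0.0421
time: 29.88
eef_pos: [0.6157, 0.3001, 0.0219]
orientation: [0.0, 0.706, 0.708, 0.0]
contact_force: [1.1, 0.5, -0.5]
finger_gap: 0.0422
time: 30.5
eef_pos: [0.6156, 0.3, 0.0218]
orientation: [-0.0, 0.706, 0.708, 0.0]
contact_force: [-0.7, 0.7, -0.6]
finger_gap: 0.0574
time: 31.12
eef_pos: [0.6175, 0.3007, 0.1448]
orientation: [0.001, 0.706, 0.708, 0.003]
contact_force: [-0.2, -0.0, 0.5]
finger_gap: 0.0578
top [([15, 14, 157], [0.6116, 0.2972]), ([14, 13, 141], [0.4308, -0.1412]), ([14, 13, 143], [0.4252, 0.0676]), ([14, 13, 146], [0.4213, -0.0485])]
side [([18, 42, 576], [0.4276, -0.0843]), ([17, 25, 358], [0.427, 0.0739]), ([30, 48, 951], [0.6167, 0.327])]
```

Cap 3 is at (0.425, 0.068).

```bash
python3 -m creep '{"delta_pos":[[-3.8,-4.66,0],[-3.8,-4.66,0],[-3.8,-4.66,0],[-3.8,-4.66,0],[-3.8,-4.66,0]],"turn":[0,0,0,0,0]}' 0.5
python3 -m creep '{"delta_pos":[[0,0,-3],[0,0,-2],[0,0,0],[0,0,0],[0,0,0]],"turn":[0,0,0,0,0]}'
```

```text
time: 31.85
eef_pos: [0.4231, 0.0657, 0.1404]
orientation: [-0.001, 0.706, 0.708, -0.001]
contact_force: [0.6, -0.8, -0.3]
finger_gap: 0.064
time: 32.48
eef_pos: [0.4262, 0.0672, 0.0923]
orientation: [0.0, 0.706, 0.708, 0.0]
contact_force: [0.2, -0.4, -0.6]
finger_gap: 0.0638
```

```bash
python3 -m creep '{"delta_pos":[[0,0,-2.5],[0,0,-2.5],[0,0,-2],[0,0,-0.8],[0,0,0]],"turn":[0,0,0,0,0]}'
python3 -m creep '{"delta_pos":[[0,0,0],[0,0,0],[0,0,0],[0,0,0],[0,0,0]],"turn":[0,0,0,0,0]}' -1
python3 -m creep '{"delta_pos":[[0,0,0],[0,0,0],[0,0,0],[0,0,0],[0,0,0]],"turn":[0,0,0,0,0]}' 0.5
python3 -m creep '{"delta_pos":[[0,0,0],[0,0,0],[0,0,0],[0,0,0],[0,0,0]],"turn":[0.175,0.175,0.175,0.175,0.175]}'
python3 -m creep '{"delta_pos":[[0,0,0],[0,0,0],[0,0,0],[0,0,0],[0,0,0]],"turn":[0.175,0.175,0.175,0.171,0]}'
python3 -m creep '{"delta_pos":[[0,0,0],[0,0,0],[0,0,0],[0,0,0],[0,0,0]],"turn":[0,0,0,0,0]}' -1
python3 -m creep '{"delta_pos":[[0,0,2],[0,0,4],[0,0,4],[0,0,0],[0,0,0]],"turn":[0,0,0,0,0]}'
```

```text
time: 33.1
eef_pos: [0.4257, 0.0671, 0.0139]
orientation: [-0.0, 0.706, 0.708, -0.0]
contact_force: [0.3, -0.9, 0.1]
finger_gap: 0.064
time: 33.72
eef_pos: [0.4264, 0.067, 0.0149]
orientation: [0.001, 0.706, 0.708, 0.001]
contact_force: [-1.2, -0.3, 5.3]
finger_gap: 0.0432
time: 34.35
eef_pos: [0.4256, 0.067, 0.0137]
orientation: [-0.0, 0.706, 0.708, -0.0]
contact_force: [-0.1, 0.2, 0.1]
finger_gap: 0.064
time: 34.98
eef_pos: [0.4256, 0.067, 0.0137]
orientation: [-0.0, 0.337, 0.941, -0.0]
contact_force: [1.0, -0.2, -0.0]
finger_gap: 0.0638
time: 35.6
eef_pos: [0.4256, 0.067, 0.0137]
orientation: [-0.0, -0.0, 1.0, 0.0]
contact_force: [-0.8, 0.3, 0.4]
finger_gap: 0.0642
time: 36.22
eef_pos: [0.4257, 0.067, 0.0141]
orientation: [0.0, -0.001, 1.0, -0.0]
contact_force: [-1.0, -0.1, 6.0]
finger_gap: 0.0424
time: 36.85
eef_pos: [0.4253, 0.067, 0.1133]
orientation: [-0.0, -0.001, 1.0, 0.0]
contact_force: [-1.0, 0.6, -0.6]
finger_gap: 0.0425
```

```bash
python3 -m creep '{"delta_pos":[[4.2,-1.46,0],[4.2,-1.46,0],[4.2,-1.46,0],[4.2,-1.46,0],[4.2,-1.46,0]],"turn":[0,0,0,0,0]}'
python3 -m creep '{"delta_pos":[[0,0,-2],[0,0,-2],[0,0,0],[0,0,0],[0,0,0]],"turn":[0,0,0,0,0]}'
```

```text
time: 37.48
eef_pos: [0.6356, -0.0064, 0.1113]
orientation: [-0.002, -0.001, 1.0, 0.0]
contact_force: [0.6, -0.6, -0.4]
finger_gap: 0.0425
time: 38.1
eef_pos: [0.6362, -0.006, 0.0745]
orientation: [0.001, -0.001, 1.0, -0.0]
contact_force: [-0.8, -0.2, -0.4]
finger_gap: 0.0417
```

```bash
python3 -m creep '{"delta_pos":[[0,0,-0.3],[0,0,-0.3],[0,0,-0.3],[0,0,-0.3],[0,0,-0.3]],"turn":[0,0,0,0,0]}'
python3 -m creep '{"delta_pos":[[0,0,-0.2],[0,0,-0.2],[0,0,-0.2],[0,0,-0.2],[0,0,0]],"turn":[0,0,0,0,0]}'
python3 -m creep '{"delta_pos":[[0,0,-0.15],[0,0,-0.15],[0,0,-0.15],[0,0,-0.15],[0,0,0]],"turn":[0,0,0,0,0]}'
```

```text
time: 38.72
eef_pos: [0.6356, -0.006, 0.0585]
orientation: [-0.0, -0.001, 1.0, 0.0]
contact_force: [1.1, -0.1, -0.5]
finger_gap: 0.0423
time: 39.35
eef_pos: [0.6355, -0.006, 0.0506]
orientation: [-0.0, -0.001, 1.0, 0.0]
contact_force: [0.8, 0.1, 0.1]
finger_gap: 0.042
time: 39.98
eef_pos: [0.6369, -0.0062, 0.0478]
orientation: [0.002, -0.001, 1.0, -0.0]
contact_force: [-3.3, 0.1, 17.9]
finger_gap: 0.0421
```

Three in a row stopped at the same height, so I'll run a quick lateral probe. With the rim around the nose, a 34 mm bore has ±6 mm of play and a 26 mm bore only ±2.

```bash
python3 -m creep '{"delta_pos":[[0,0,0.8],[0,0.2,0],[0,0.2,0],[0,0,0],[0,0,0]],"turn":[0,0,0,0,0]}'
python3 -m creep '{"delta_pos":[[0,-0.2,0],[0,-0.2,0],[0,-0.2,0],[0,-0.2,0],[0,0,0]],"turn":[0,0,0,0,0]}'
```

```text
time: 40.6
eef_pos: [0.6364, -0.0045, 0.0531]
orientation: [0.001, -0.0, 1.0, -0.003]
contact_force: [0.6, -8.0, 3.8]
finger_gap: 0.0423
time: 41.22
eef_pos: [0.6355, -0.0076, 0.0523]
orientation: [-0.0, -0.002, 1.0, 0.002]
contact_force: [2.0, 5.7, -1.7]
finger_gap: 0.0419
```

It stops at ±1.6 mm, so it's bad, and the gauge centre is confirmed. Cap 3 goes to reject at (0.612, 0.246).

```bash
python3 -m creep '{"delta_pos":[[0,0.4,0],[0,0,3],[0,0,2.5],[-0.23,2,0],[-0.24,2.5,0]],"turn":[0,0,0,-0.157,-0.157]}'
python3 -m creep '{"delta_pos":[[-0.24,2.6,0],[-0.24,2.6,0],[-0.24,2.6,0],[-0.24,2.6,0],[-0.24,2.6,0]],"turn":[-0.157,-0.157,-0.157,-0.157,-0.157]}'
python3 -m creep '{"delta_pos":[[-0.24,2.6,0],[-0.24,2.6,0],[-0.24,2.5,0],[0,0,0],[0,0,0]],"turn":[-0.157,-0.157,-0.157,0,0]}'
```

```text
time: 41.85
eef_pos: [0.6307, 0.0387, 0.1081]
orientation: [0.0, 0.158, 0.987, -0.0]
contact_force: [-0.1, 0.4, 0.2]
finger_gap: 0.0419
time: 42.48
eef_pos: [0.6183, 0.1695, 0.1075]
orientation: [-0.0, 0.524, 0.852, -0.001]
contact_force: [-0.1, 0.2, -1.7]
finger_gap: 0.0424
time: 43.1
eef_pos: [0.6114, 0.2453, 0.1075]
orientation: [0.0, 0.706, 0.709, -0.001]
contact_force: [0.3, -0.2, -0.3]
finger_gap: 0.0419
```

```bash
python3 -m creep '{"delta_pos":[[0,0,-3],[0,0,-3],[0,0,-1.5],[0,0,-0.5],[0,0,-0.3]],"turn":[0,0,0,0,0]}'
python3 -m creep '{"delta_pos":[[0,0,-0.2],[0,0,-0.1],[0,0,0],[0,0,0],[0,0,0]],"turn":[0,0,0,0,0]}'
python3 -m creep '{"delta_pos":[[0,0,0],[0,0,0],[0,0,0],[0,0,0],[0,0,0]],"turn":[0,0,0,0,0]}' 0.35
python3 -m creep '{"delta_pos":[[0,0,3],[0,0,3],[0,0,3],[0,0,3],[0,0,0]],"turn":[0,0,0,0,0]}'
python3 -c "
from h import *
t,s=caps()"
```

```text
time: 43.72
eef_pos: [0.6124, 0.2458, 0.0254]
orientation: [0.0, 0.706, 0.708, 0.0]
contact_force: [0.3, -0.5, -0.3]
finger_gap: 0.042
time: 44.35
eef_pos: [0.6118, 0.246, 0.0219]
orientation: [0.0, 0.706, 0.708, 0.0]
contact_force: [0.2, 0.0, -0.2]
finger_gap: 0.0421
time: 44.98
eef_pos: [0.6118, 0.246, 0.0218]
orientation: [0.0, 0.706, 0.708, 0.0]
contact_force: [0.2, -0.1, 0.2]
finger_gap: 0.0575
time: 45.6
eef_pos: [0.6137, 0.2466, 0.1447]
orientation: [0.001, 0.706, 0.708, 0.002]
contact_force: [0.2, 0.8, 0.6]
finger_gap: 0.0577
top [([13, 14, 141], [0.6085, 0.2432]), ([14, 13, 141], [0.4308, -0.1412]), ([14, 13, 145], [0.4213, -0.0488])]
side [([18, 42, 575], [0.4276, -0.0843]), ([36, 68, 1344], [0.6153, 0.3034])]
```

```bash
python3 -m creep '{"delta_pos":[[-2.75,-4.22,0],[-2.75,-4.22,0],[-2.75,-4.22,0],[-2.75,-4.22,0],[-2.75,-4.22,0]],"turn":[0,0,0,0,0]}' 0.5
python3 -m creep '{"delta_pos":[[-2.75,-4.22,0],[-2.75,-4.22,0],[0,0,-3],[0,0,-2],[0,0,0]],"turn":[0,0,0,0,0]}'
```

```text
time: 46.32
eef_pos: [0.4721, 0.0339, 0.1403]
orientation: [-0.001, 0.706, 0.708, -0.001]
contact_force: [0.3, -0.8, -0.1]
finger_gap: 0.0641
time: 46.95
eef_pos: [0.4168, -0.0489, 0.0898]
orientation: [-0.002, 0.706, 0.708, -0.001]
contact_force: [-0.1, 0.3, -0.1]
finger_gap: 0.0644
```

```bash
python3 -m creep '{"delta_pos":[[0.15,0,-2.5],[0,0,-2.5],[0,0,-2],[0,0,-0.8],[0,0,0]],"turn":[0,0,0,0,0]}'
python3 -m creep '{"delta_pos":[[0,0,0],[0,0,0],[0,0,0],[0,0,0],[0,0,0]],"turn":[0,0,0,0,0]}' -1
python3 -m creep '{"delta_pos":[[0,0,0],[0,0,0],[0,0,0],[0,0,0],[0,0,0]],"turn":[0,0,0,0,0]}' 0.5
python3 -m creep '{"delta_pos":[[0,0,0],[0,0,0],[0,0,0],[0,0,0],[0,0,0]],"turn":[0.175,0.175,0.175,0.175,0.175]}'
python3 -m creep '{"delta_pos":[[0,0,0],[0,0,0],[0,0,0],[0,0,0],[0,0,0]],"turn":[0.175,0.175,0.175,0.171,0]}'
python3 -m creep '{"delta_pos":[[0,0,0],[0,0,0],[0,0,0],[0,0,0],[0,0,0]],"turn":[0,0,0,0,0]}' -1
python3 -m creep '{"delta_pos":[[0,0,2],[0,0,4],[0,0,4],[0,0,0],[0,0,0]],"turn":[0,0,0,0,0]}'
```

```text
time: 47.58
eef_pos: [0.4206, -0.0492, 0.0137]
orientation: [-0.0, 0.706, 0.708, -0.0]
contact_force: [0.4, -0.4, 0.3]
finger_gap: 0.0638
time: 48.2
eef_pos: [0.4215, -0.0496, 0.0148]
orientation: [0.001, 0.706, 0.708, 0.0]
contact_force: [-0.9, 0.4, 6.0]
finger_gap: 0.0421
time: 48.82
eef_pos: [0.4207, -0.0494, 0.0137]
orientation: [-0.0, 0.706, 0.708, -0.0]
contact_force: [-0.8, 1.2, 0.4]
finger_gap: 0.0644
time: 49.45
eef_pos: [0.4207, -0.0494, 0.0137]
orientation: [-0.0, 0.337, 0.942, -0.0]
contact_force: [-0.2, 0.1, 0.8]
finger_gap: 0.064
time: 50.08
eef_pos: [0.4207, -0.0494, 0.0138]
orientation: [-0.0, -0.001, 1.0, 0.0]
contact_force: [0.7, 0.4, -0.4]
finger_gap: 0.0641
time: 50.7
eef_pos: [0.4208, -0.0494, 0.0142]
orientation: [0.0, -0.001, 1.0, -0.0]
contact_force: [-1.9, 0.4, 5.3]
finger_gap: 0.0431
time: 51.32
eef_pos: [0.4204, -0.0493, 0.1134]
orientation: [-0.0, -0.001, 1.0, 0.0]
contact_force: [0.1, 0.5, -1.3]
finger_gap: 0.0428
```

```bash
python3 -m creep '{"delta_pos":[[4.3,0.87,0],[4.3,0.87,0],[4.3,0.87,0],[4.3,0.87,0],[4.3,0.87,0]],"turn":[0,0,0,0,0]}'
python3 -m creep '{"delta_pos":[[0,0,-2],[0,0,-2],[0,0,0],[0,0,0],[0,0,0]],"turn":[0,0,0,0,0]}'
```

```text
time: 51.95
eef_pos: [0.6358, -0.0054, 0.1113]
orientation: [-0.002, -0.001, 1.0, 0.0]
contact_force: [0.5, 0.1, -0.7]
finger_gap: 0.0427
time: 52.58
eef_pos: [0.6362, -0.006, 0.0745]
orientation: [0.001, -0.002, 1.0, -0.0]
contact_force: [-0.4, -0.6, -0.4]
finger_gap: 0.0428
```

```bash
python3 -m creep '{"delta_pos":[[0,0,-0.3],[0,0,-0.3],[0,0,-0.3],[0,0,-0.3],[0,0,-0.3]],"turn":[0,0,0,0,0]}'
python3 -m creep '{"delta_pos":[[0,0,-0.2],[0,0,-0.2],[0,0,-0.2],[0,0,-0.2],[0,0,0]],"turn":[0,0,0,0,0]}'
python3 -m creep '{"delta_pos":[[0,0,-0.15],[0,0,-0.15],[0,0,-0.15],[0,0,-0.15],[0,0,0]],"turn":[0,0,0,0,0]}'
```

```text
time: 53.2
eef_pos: [0.6357, -0.0059, 0.0585]
orientation: [-0.0, -0.002, 1.0, -0.0]
contact_force: [0.7, 0.8, 0.4]
finger_gap: 0.0427
time: 53.82
eef_pos: [0.6356, -0.0059, 0.0506]
orientation: [-0.0, -0.002, 1.0, 0.0]
contact_force: [0.4, 0.1, 0.0]
finger_gap: 0.0429
time: 54.45
eef_pos: [0.6356, -0.0059, 0.0446]
orientation: [-0.0, -0.002, 1.0, 0.0]
contact_force: [-0.1, -1.0, -0.4]
finger_gap: 0.0427
```

Cap 4 passes freely, so it looks good. I continue down to the base.

```bash
python3 -m creep '{"delta_pos":[[0,0,-0.3],[0,0,-0.3],[0,0,-0.3],[0,0,-0.3],[0,0,-0.3]],"turn":[0,0,0,0,0]}'
python3 -m creep '{"delta_pos":[[0,0,-0.1],[0,0,-0.1],[0,0,-0.1],[0,0,-0.1],[0,0,-0.1]],"turn":[0,0,0,0,0]}'
```

```text
time: 55.08
eef_pos: [0.6357, -0.0059, 0.0295]
orientation: [-0.0, -0.002, 1.0, 0.0]
contact_force: [-1.0, 0.1, -0.7]
finger_gap: 0.0428
time: 55.7
eef_pos: [0.6359, -0.0059, 0.0262]
orientation: [0.0, -0.002, 1.0, -0.0]
contact_force: [-5.5, 0.2, 14.2]
finger_gap: 0.0429
```

Fully home at rim 0.012 with 14 N, so cap 4 is good. It goes to the caddy at (0.604, -0.31).

```bash
python3 -m creep '{"delta_pos":[[0,0,3],[0,0,3],[0,0,2.2],[-0.3,-2,0],[-0.35,-3.4,0]],"turn":[0,0,0,-0.157,-0.157]}'
python3 -m creep '{"delta_pos":[[-0.35,-3.4,0],[-0.35,-3.4,0],[-0.35,-3.4,0],[-0.35,-3.4,0],[-0.35,-3.4,0]],"turn":[-0.157,-0.157,-0.157,-0.157,-0.157]}'
python3 -m creep '{"delta_pos":[[-0.35,-3.4,0],[-0.35,-3,0],[-0.1,-1.5,0],[0,0,0],[0,0,0]],"turn":[-0.157,-0.157,-0.157,0,0]}'
```

```text
time: 56.32
eef_pos: [0.6295, -0.0595, 0.1074]
orientation: [0.001, 0.156, 0.988, 0.0]
contact_force: [1.2, -0.1, -0.4]
finger_gap: 0.0427
time: 56.95
eef_pos: [0.6115, -0.231, 0.1068]
orientation: [0.0, 0.523, 0.852, 0.0]
contact_force: [0.4, 0.6, -0.8]
finger_gap: 0.0425
time: 57.58
eef_pos: [0.6037, -0.3082, 0.1066]
orientation: [-0.0, 0.705, 0.709, 0.0]
contact_force: [0.6, -0.3, 0.6]
finger_gap: 0.0426
```

```bash
python3 -m creep '{"delta_pos":[[0,0,-3],[0,0,-3],[0,0,-1.5],[0,0,-0.5],[0,0,-0.3]],"turn":[0,0,0,0,0]}'
python3 -m creep '{"delta_pos":[[0,0,-0.15],[0,0,-0.1],[0,0,0],[0,0,0],[0,0,0]],"turn":[0,0,0,0,0]}'
python3 -m creep '{"delta_pos":[[0,0,0],[0,0,0],[0,0,0],[0,0,0],[0,0,0]],"turn":[0,0,0,0,0]}' 0.35
python3 -m creep '{"delta_pos":[[0,0,3],[0,0,3],[0,0,3],[0,0,3],[0,0,0]],"turn":[0,0,0,0,0]}'
python3 -c "
from h import *
t,s=caps(); cv2.imwrite('pics/d.png',cv2.resize(t[100:270,170:460],None,fx=2.7,fy=2.7,interpolation=2))"
```

```text
time: 58.2
eef_pos: [0.6044, -0.309, 0.0245]
orientation: [0.001, 0.705, 0.709, 0.0]
contact_force: [0.2, -0.3, 0.1]
finger_gap: 0.0426
time: 58.82
eef_pos: [0.6038, -0.309, 0.0214]
orientation: [0.0, 0.706, 0.709, 0.0]
contact_force: [0.3, -0.6, -0.7]
finger_gap: 0.0428
time: 59.45
eef_pos: [0.6037, -0.3089, 0.0213]
orientation: [-0.0, 0.706, 0.709, 0.0]
contact_force: [-0.1, -0.3, -0.8]
finger_gap: 0.0577
time: 60.08
eef_pos: [0.6055, -0.31, 0.1443]
orientation: [0.003, 0.706, 0.709, 0.001]
contact_force: [-0.1, -0.4, 0.2]
finger_gap: 0.0577
top [([43, 23, 469], [0.6039, 0.3001]), ([12, 13, 101], [0.4342, -0.1365])]
side [([13, 18, 197], [0.6032, -0.3097]), ([17, 21, 280], [0.4326, -0.1349]), ([47, 65, 1435], [0.6074, 0.3021])]
```

View pics/d.png

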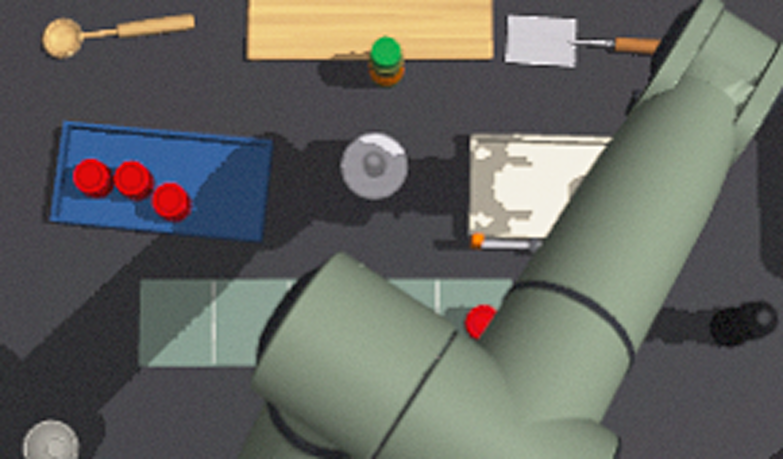

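The third reject cap was knocked about 25 mm towards -x but is still inside the tray; I'll check it later. The rest looks right. Cap 5 is at (0.431, -0.141).

```bash
python3 -m creep '{"delta_pos":[[-3.45,3.4,0],[-3.45,3.4,0],[-3.45,3.4,0],[-3.45,3.4,0],[-3.45,3.4,0]],"turn":[0,0,0,0,0]}' 0.5
python3 -m creep '{"delta_pos":[[0,0,-3],[0,0,-2],[0,0,0],[0,0,0],[0,0,0]],"turn":[0,0,0,0,0]}'
python3 -c "
from h import *
t,s=caps(); cv2.imwrite('pics/e.png',cv2.resize(s[100:380,180:480],None,fx=2.1,fy=2.1))"
```

```text
time: 60.8
eef_pos: [0.4289, -0.1373, 0.1398]
orientation: [-0.001, 0.706, 0.708, -0.0]
contact_force: [-0.2, 0.8, 0.3]
finger_gap: 0.0639
time: 61.42
eef_pos: [0.4317, -0.1392, 0.0918]
orientation: [0.0, 0.706, 0.708, 0.0]
contact_force: [-0.2, -0.5, -0.0]
finger_gap: 0.0639
top [([43, 23, 470], [0.6039, 0.3001]), ([14, 14, 148], [0.6002, -0.3081])]
side [([13, 18, 198], [0.6032, -0.3097]), ([17, 21, 279], [0.4326, -0.1349]), ([47, 65, 1412], [0.6077, 0.3035])]
```

View pics/e.png

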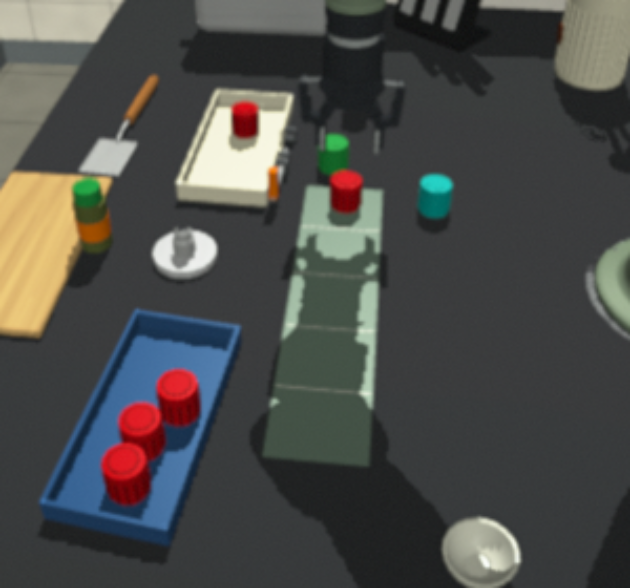

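All three rejects stand upright in the blue tray, cap 4 stands in the caddy, and cap 5 is in place under the gripper. Next I pinch it both ways and lift.

```bash
python3 -m creep '{"delta_pos":[[0,-0.15,-2.5],[0,0,-2.5],[0,0,-2],[0,0,-0.8],[0,0,0]],"turn":[0,0,0,0,0]}'
python3 -m creep '{"delta_pos":[[0,0,0],[0,0,0],[0,0,0],[0,0,0],[0,0,0]],"turn":[0,0,0,0,0]}' -1
python3 -m creep '{"delta_pos":[[0,0,0],[0,0,0],[0,0,0],[0,0,0],[0,0,0]],"turn":[0,0,0,0,0]}' 0.5
python3 -m creep '{"delta_pos":[[0,0,0],[0,0,0],[0,0,0],[0,0,0],[0,0,0]],"turn":[0.175,0.175,0.175,0.175,0.175]}'
python3 -m creep '{"delta_pos":[[0,0,0],[0,0,0],[0,0,0],[0,0,0],[0,0,0]],"turn":[0.175,0.175,0.175,0.171,0]}'
python3 -m creep '{"delta_pos":[[0,0,0],[0,0,0],[0,0,0],[0,0,0],[0,0,0]],"turn":[0,0,0,0,0]}' -1
python3 -m creep '{"delta_pos":[[0,0,2],[0,0,4],[0,0,4],[0,0,0],[0,0,0]],"turn":[0,0,0,0,0]}'
```

```text
time: 62.15
eef_pos: [0.4312, -0.1404, 0.0133]
orientation: [-0.0, 0.706, 0.709, -0.0]
contact_force: [-0.3, 0.4, -0.1]
finger_gap: 0.0642
time: 62.78
eef_pos: [0.432, -0.1408, 0.0144]
orientation: [0.001, 0.706, 0.709, 0.0]
contact_force: [-1.7, 0.7, 5.7]
finger_gap: 0.0429
time: 63.4
eef_pos: [0.4312, -0.1404, 0.0132]
orientation: [-0.0, 0.706, 0.709, -0.0]
contact_force: [0.1, -0.2, -1.1]
finger_gap: 0.0641
time: 64.03
eef_pos: [0.4312, -0.1404, 0.0132]
orientation: [-0.0, 0.336, 0.942, 0.0]
contact_force: [-0.1, 0.0, 0.7]
finger_gap: 0.0642
time: 64.65
eef_pos: [0.4312, -0.1404, 0.0132]
orientation: [-0.0, -0.001, 1.0, 0.0]
contact_force: [-0.1, 1.1, 0.5]
finger_gap: 0.0642
time: 65.28
eef_pos: [0.4313, -0.1405, 0.0135]
orientation: [0.0, -0.002, 1.0, -0.0]
contact_force: [-1.7, -0.2, 5.8]
finger_gap: 0.042
time: 65.9
eef_pos: [0.4309, -0.1402, 0.1127]
orientation: [-0.0, -0.002, 1.0, 0.0]
contact_force: [1.0, -0.6, -0.1]
finger_gap: 0.0423
```

```bash
python3 -m creep '{"delta_pos":[[4.1,2.68,0],[4.1,2.68,0],[4.1,2.68,0],[4.1,2.68,0],[4.1,2.68,0]],"turn":[0,0,0,0,0]}'
python3 -m creep '{"delta_pos":[[0,0,-2],[0,0,-2],[0,0,0],[0,0,0],[0,0,0]],"turn":[0,0,0,0,0]}'
```

```text
time: 66.53
eef_pos: [0.6362, -0.0053, 0.1108]
orientation: [-0.002, -0.002, 1.0, 0.0]
contact_force: [0.8, -0.8, -0.5]
finger_gap: 0.042
time: 67.15
eef_pos: [0.6367, -0.0066, 0.074]
orientation: [0.001, -0.002, 1.0, -0.0]
contact_force: [0.4, -0.1, 0.3]
finger_gap: 0.042
```

```bash
python3 -m creep '{"delta_pos":[[-0.04,0.05,-0.3],[0,0,-0.3],[0,0,-0.3],[0,0,-0.3],[0,0,-0.3]],"turn":[0,0,0,0,0]}'
python3 -m creep '{"delta_pos":[[0,0,-0.2],[0,0,-0.2],[0,0,-0.2],[0,0,-0.2],[0,0,0]],"turn":[0,0,0,0,0]}'
python3 -m creep '{"delta_pos":[[0,0,-0.15],[0,0,-0.15],[0,0,-0.15],[0,0,-0.15],[0,0,0]],"turn":[0,0,0,0,0]}'
```

```text
time: 67.78
eef_pos: [0.6358, -0.0059, 0.058]
orientation: [-0.0, -0.002, 1.0, 0.0]
contact_force: [0.8, -0.5, -0.1]
finger_gap: 0.0422
time: 68.4
eef_pos: [0.6357, -0.0059, 0.0501]
orientation: [-0.0, -0.002, 1.0, 0.0]
contact_force: [-0.3, -0.7, -0.7]
finger_gap: 0.0418
time: 69.03
eef_pos: [0.637, -0.0062, 0.0473]
orientation: [0.002, -0.002, 1.0, -0.0]
contact_force: [-4.5, -0.1, 16.6]
finger_gap: 0.0421
```

Cap 5 stopped at rim 0.034 with 17 N, so it is bad. It goes to reject at (0.610, 0.188).

```bash
python3 -m creep '{"delta_pos":[[0,0,3],[0,0,3.3],[-0.2,1.2,0],[-0.26,1.9,0],[-0.26,1.9,0]],"turn":[0,0,-0.157,-0.157,-0.157]}'
python3 -m creep '{"delta_pos":[[-0.26,2,0],[-0.26,2,0],[-0.26,2,0],[-0.26,2,0],[-0.26,2,0]],"turn":[-0.157,-0.157,-0.157,-0.157,-0.157]}'
python3 -m creep '{"delta_pos":[[-0.26,2,0],[-0.26,2,0],[0,0.4,0],[0,0,0],[0,0,0]],"turn":[-0.157,-0.157,0,0,0]}'
```

```text
time: 69.65
eef_pos: [0.6284, 0.0445, 0.1072]
orientation: [-0.0, 0.234, 0.972, 0.0]
contact_force: [0.2, 0.3, -0.5]
finger_gap: 0.0424
time: 70.28
eef_pos: [0.6153, 0.1448, 0.107]
orientation: [-0.0, 0.588, 0.809, -0.0]
contact_force: [0.1, -0.4, -0.9]
finger_gap: 0.0421
time: 70.9
eef_pos: [0.6105, 0.1873, 0.1072]
orientation: [0.0, 0.705, 0.709, -0.0]
contact_force: [-0.4, 0.3, -0.9]
finger_gap: 0.042
```

```bash
python3 -m creep '{"delta_pos":[[0,0,-3],[0,0,-3],[0,0,-1.5],[0,0,-0.5],[0,0,-0.3]],"turn":[0,0,0,0,0]}'
python3 -m creep '{"delta_pos":[[0,0,-0.25],[0,0,-0.1],[0,0,0],[0,0,0],[0,0,0]],"turn":[0,0,0,0,0]}'
python3 -m creep '{"delta_pos":[[0,0,0],[0,0,0],[0,0,0],[0,0,0],[0,0,0]],"turn":[0,0,0,0,0]}' 0.35
python3 -m creep '{"delta_pos":[[0,0,3],[0,0,3],[0,0,3],[0,0,3],[0,0,0]],"turn":[0,0,0,0,0]}'
python3 -c "
from h import *
t,s=caps(); cv2.imwrite('pics/f.png',np.hstack([cv2.resize(s[100:380,180:380],None,fx=2,fy=2),cv2.resize(t[130:210,335:430],(380,320)).copy() if 0 else cv2.copyMakeBorder(cv2.resize(t[130:210,335:430],(380,320),interpolation=2),0,240,0,0,0)]))
for n,im,bx,z in(('top',t,(335,430,150,200),.058),('side',s,(295,330,170,205),.04)):
  print(n,[(b,c,onz(n,*c,z)) for b,c in blobs(im,(5,100,70),(22,255,255),8) if bx[0]<c[0]<bx[1] and bx[2]<c[1]<bx[3]])
"
```

```text
time: 71.53
eef_pos: [0.6112, 0.188, 0.0249]
orientation: [0.0, 0.705, 0.709, 0.001]
contact_force: [-0.1, 0.6, -0.0]
finger_gap: 0.0422
time: 72.15
eef_pos: [0.6105, 0.1881, 0.0209]
orientation: [0.0, 0.705, 0.709, 0.0]
contact_force: [-0.7, -0.4, -1.1]
finger_gap: 0.0421
time: 72.78
eef_pos: [0.6104, 0.1881, 0.0208]
orientation: [0.0, 0.705, 0.709, -0.0]
contact_force: [-1.1, 0.4, 1.0]
finger_gap: 0.0578
time: 73.4
eef_pos: [0.6124, 0.1885, 0.1436]
orientation: [0.002, 0.705, 0.709, 0.002]
contact_force: [0.8, 0.2, -1.4]
finger_gap: 0.0579
top [([12, 14, 122], [0.6069, 0.1833]), ([14, 14, 148], [0.6002, -0.3081])]
side [([13, 18, 197], [0.6032, -0.3097]), ([47, 85, 1798], [0.6083, 0.2798])]
top [([344, 186, 6, 7, 27], [346.1, 188.8], array([ 0.53095718, -0.13335908,  0.058     ]))]
side [([307, 179, 6, 17, 73], [309.8, 187.2], array([ 0.53389638, -0.12785374,  0.04      ]))]
```

View pics/f.png

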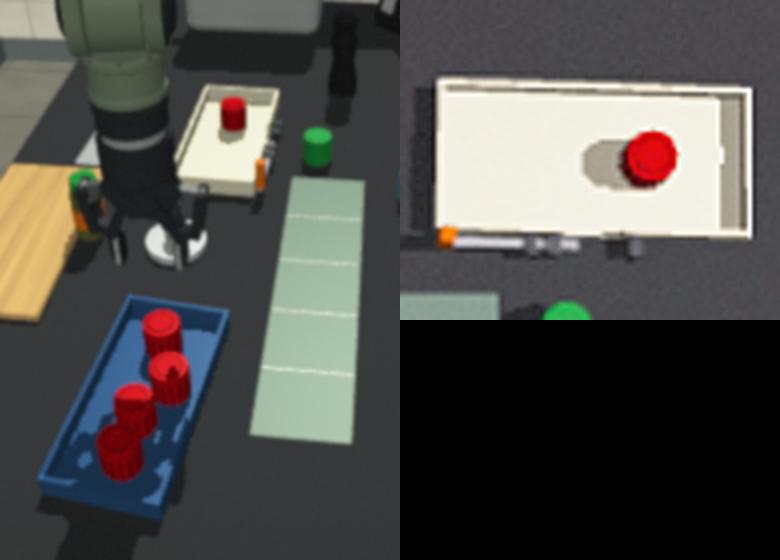

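All four rejects are upright, cap 4 is in the caddy, and the knob is at about (0.532, -0.133). I'll push it with shut fingers from its +y side.

```bash
python3 -m creep '{"delta_pos":[[-1.64,-5.45,0],[-1.64,-5.45,0],[-1.64,-5.45,0],[-1.64,-5.45,0],[-1.64,-5.45,0]],"turn":[0,0,0,0,0]}' -1
python3 -m creep '{"delta_pos":[[0,0,-3],[0,0,-3],[0,0,-3],[0,0,-1.5],[0,0,0]],"turn":[0,0,0,0,0]}'
python3 -m creep '{"delta_pos":[[0,-1,0],[0,-1,0],[0,-0.5,0],[0,-0.5,0],[0,0,0]],"turn":[0,0,0,0,0]}'
```

```text
time: 74.12
eef_pos: [0.5267, -0.0857, 0.1392]
orientation: [-0.001, 0.705, 0.709, -0.001]
contact_force: [0.6, -0.8, -0.3]
finger_gap: -0.0002
time: 74.75
eef_pos: [0.527, -0.0839, 0.0343]
orientation: [-0.002, 0.705, 0.709, -0.001]
contact_force: [0.7, 0.5, -0.2]
finger_gap: -0.0002
time: 75.38
eef_pos: [0.5285, -0.1148, 0.036]
orientation: [0.0, 0.706, 0.709, 0.0]
contact_force: [0.5, 0.2, -0.1]
finger_gap: 0.0002
```

```bash
python3 -m creep '{"delta_pos":[[0,-1,0],[0,-1,0],[0,-1,0],[0,-1,0],[0,-1,0]],"turn":[0,0,0,0,0]}'
python3 -m creep '{"delta_pos":[[0,-0.5,0],[0,-0.4,0],[0,-0.3,0],[0,-0.3,0],[0,-0.2,0]],"turn":[0,0,0,0,0]}'
python3 -m creep '{"delta_pos":[[0,-0.2,0],[0,-0.2,0],[0,-0.1,0],[0,-0.1,0],[0,0,0]],"turn":[0,0,0,0,0]}'
```

```text
time: 76.0
eef_pos: [0.5281, -0.165, 0.0355]
orientation: [-0.0, 0.705, 0.709, -0.0]
contact_force: [-1.7, 1.2, -0.6]
finger_gap: -0.0004
time: 76.62
eef_pos: [0.5283, -0.1762, 0.0357]
orientation: [-0.004, 0.704, 0.71, 0.004]
contact_force: [-0.5, 19.2, 6.9]
finger_gap: 0.0004
time: 77.25
eef_pos: [0.5282, -0.1762, 0.0357]
orientation: [-0.007, 0.703, 0.711, 0.009]
contact_force: [1.5, 32.8, 12.5]
finger_gap: 0.0001
```

It hit a hard stop at y=-0.176 with 33 N. I back off, lift, and look.

```bash
python3 -m creep '{"delta_pos":[[0,1.5,0],[0,1,0],[0,1,3],[0,3,4],[0,3,4]],"turn":[0,0,0,0,0]}'
python3 -m creep '{"delta_pos":[[0,5,1],[0,5,0],[0,5,0],[0,5,0],[0,0,0]],"turn":[0,0,0,0,0]}'
python3 -c "
from h import *
t,s=caps(); 
cv2.imwrite('pics/g.png',np.hstack([cv2.resize(s[130:210,255:345],(450,400),interpolation=2),cv2.resize(t[150:210,335:425],(350,233),interpolation=2) if 0 else cv2.resize(t[145:225,345:415],(350,400),interpolation=2)]))
for n,im,bx,z in(('top',t,(335,430,150,200),.058),('side',s,(255,340,130,205),.04)):
  print(n,[(b,c,onz(n,*c,z)) for b,c in blobs(im,(5,100,70),(22,255,255),8) if bx[0]<c[0]<bx[1] and bx[2]<c[1]<bx[3]])
"
```

```text
time: 77.88
eef_pos: [0.5288, -0.0925, 0.147]
orientation: [0.001, 0.706, 0.708, -0.0]
contact_force: [1.0, -0.1, -0.4]
finger_gap: 0.0
time: 78.5
eef_pos: [0.5288, 0.1102, 0.1561]
orientation: [0.001, 0.704, 0.711, 0.001]
contact_force: [0.2, -0.9, 0.4]
finger_gap: 0.0001
top [([29, 15, 310], [0.6134, 0.3252]), ([14, 14, 148], [0.6002, -0.3081])]
side [([47, 86, 1793], [0.6085, 0.2798])]
top [([361, 187, 6, 6, 32], [363.5, 189.5], array([ 0.52848414, -0.19138805,  0.058     ]))]
side [([310, 175, 5, 8, 25], [312.2, 178.0], array([ 0.53270346, -0.17537044,  0.04      ]))]
```

View pics/g.png

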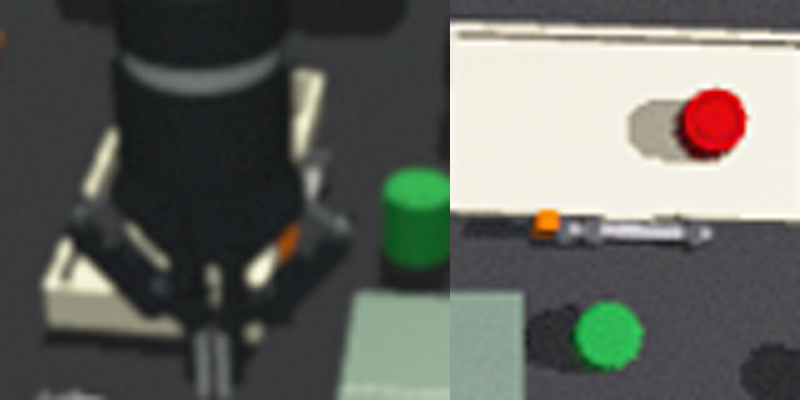

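The knob moved 58 mm (-0.133 to -0.191) and the rod tip is around the keeper, but that is short of 75 mm. I'll take a closer look with the arm out of the way.

```bash
python3 -m creep '{"delta_pos":[[0,5,0],[0,5,0],[0,5,0],[0,5,0],[0,0,0]],"turn":[0,0,0,0,0]}'
python3 -c "
from h import *
t=np.mean([snap('top').astype(float) for _ in range(4)],0).astype(np.uint8)
s=np.mean([snap('side').astype(float) for _ in range(4)],0).astype(np.uint8); t0=cv2.imread('pics/top0.png')
f=lambda im,a:cv2.resize(im[a[0]:a[1],a[2]:a[3]],None,fx=8,fy=8,interpolation=2)
A=f(t0,(180,200,335,433));B=f(t,(180,200,335,433));C=f(s,(138,170,278,376)) if 0 else f(s,(150,185,265,363))
C[:, :]=C
cv2.imwrite('pics/h.png',np.vstack([A,B,C]))
for y in(-.126,-.236,-.286,-.208,-.396): print(y,proj('top',[.531,y,.02]).round(1),proj('side',[.531,y,.02]).round(1))
"
```

```text
time: 79.22
eef_pos: [0.5292, 0.3091, 0.1556]
orientation: [0.0, 0.705, 0.71, 0.001]
contact_force: [0.2, -1.0, 0.3]
finger_gap: 0.0002
-0.126 [343.3 190.4] [310.8 193.1]
-0.236 [375.4 190.3] [315.2 172.3]
-0.286 [390.  190.3] [317.  163.8]
-0.208 [367.2 190.4] [314.1 177.3]
-0.396 [421.9 190.3] [320.6 146.8]
```

View pics/h.png

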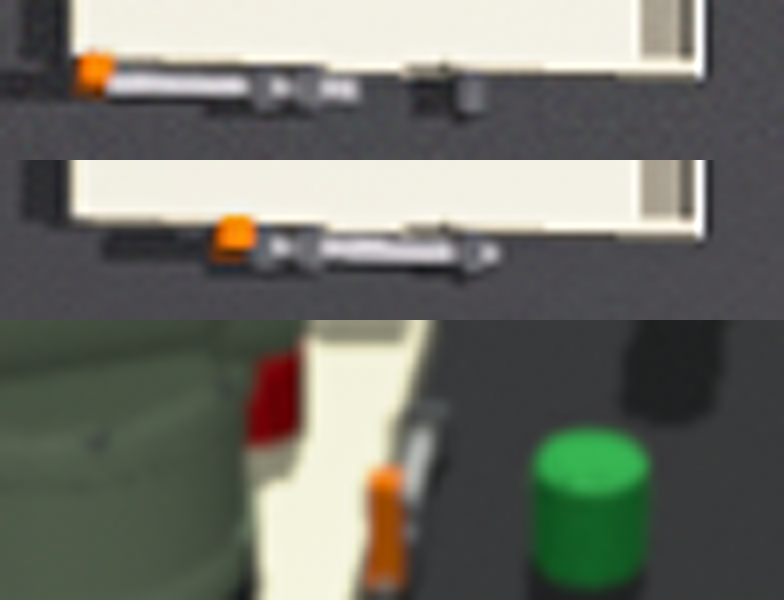

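The rod tip now sits in and beyond the keeper and the handle is right against its guide loop. That is consistent with the bolt having started part-drawn, with its tip already about 12–15 mm into the gap. To rule out that my fingers hit something, I'll push again 12 mm higher.

```bash
python3 -m creep '{"delta_pos":[[0,-6,0],[0,-6,0],[0,-6,0],[0,-6,0],[0,-6,0]],"turn":[0,0,0,0,0]}'
python3 -m creep '{"delta_pos":[[0,-6,0],[0,-6,0],[0,-3.5,0],[0,0,0],[0,0,0]],"turn":[0,0,0,0,0]}'
```

```text
time: 80.25
eef_pos: [0.5282, 0.0052, 0.1562]
orientation: [0.0, 0.706, 0.709, 0.0]
contact_force: [0.3, -0.4, 1.5]
finger_gap: -0.0
time: 80.88
eef_pos: [0.528, -0.1472, 0.1558]
orientation: [-0.0, 0.706, 0.709, 0.0]
contact_force: [-0.0, -0.5, -0.9]
finger_gap: -0.0003
```

```bash
python3 -m creep '{"delta_pos":[[0,0,-3],[0,0,-3],[0,0,-3],[0,0,-1.8],[0,0,0]],"turn":[0,0,0,0,0]}'
python3 -m creep '{"delta_pos":[[0,-1,0],[0,-1,0],[0,-0.4,0],[0,-0.3,0],[0,-0.2,0]],"turn":[0,0,0,0,0]}'
python3 -m creep '{"delta_pos":[[0,-0.3,0],[0,-0.3,0],[0,-0.3,0],[0,0,0],[0,0,0]],"turn":[0,0,0,0,0]}'
```

```text
time: 81.5
eef_pos: [0.5271, -0.1455, 0.0466]
orientation: [-0.002, 0.705, 0.71, -0.001]
contact_force: [-0.8, 0.2, 1.0]
finger_gap: 0.0004
time: 82.12
eef_pos: [0.5284, -0.1761, 0.0479]
orientation: [-0.0, 0.705, 0.709, 0.001]
contact_force: [-0.1, 3.0, 2.9]
finger_gap: -0.0001
time: 82.75
eef_pos: [0.5284, -0.1765, 0.0479]
orientation: [-0.006, 0.703, 0.711, 0.007]
contact_force: [1.2, 24.4, 10.8]
finger_gap: 0.0003
```

It stops at the same place, -0.176, with 24–33 N at a different height. With only 2 N of friction, this is the bolt's own end stop. I back off, do a final look, and hand in.

```bash
python3 -m creep '{"delta_pos":[[0,1.5,0],[0,1,0],[0,1,3],[0,3,4],[0,3,4]],"turn":[0,0,0,0,0]}'
python3 -m creep '{"delta_pos":[[-2,4,1],[-2,4,0],[-2,4,0],[0,0,0],[0,0,0]],"turn":[0,0,0,0,0]}'
python3 -c "
from h import *
t,s=caps(); cv2.imwrite('pics/i.png',np.hstack([cv2.resize(s[100:400,150:480],None,fx=1.2,fy=1.2),cv2.copyMakeBorder(cv2.resize(t[90:290,170:470],None,fx=1.3,fy=1.3),0,100,0,0,0)]))"
```

```text
time: 83.38
eef_pos: [0.5282, -0.0901, 0.1587]
orientation: [0.0, 0.706, 0.708, -0.0]
contact_force: [1.1, 0.3, 0.3]
finger_gap: 0.0001
time: 84.0
eef_pos: [0.4691, 0.0291, 0.168]
orientation: [0.001, 0.705, 0.709, 0.0]
contact_force: [0.5, 0.9, -0.1]
finger_gap: -0.0002
top [([44, 23, 476], [0.6036, 0.2997]), ([14, 14, 147], [0.6072, 0.1867]), ([14, 14, 147], [0.6002, -0.3081])]
side [([13, 18, 194], [0.6037, -0.309]), ([47, 86, 1797], [0.6084, 0.2795])]
```

View pics/i.png

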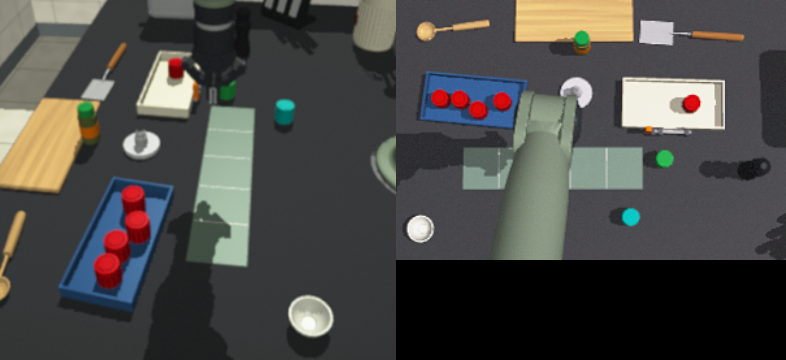

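Four caps stand upright in the reject tray and one in the caddy. The bolt is across, the other items are untouched, and the arm is clear.

```bash
python3 -c "
from h import *
print(manip.sign_off())"
```

```text
the job is handed in; nothing more can be done
None
```

All five caps are gauged and sorted, the bolt is pushed across to its stop, and the job was handed in at about 84 s. One check disagreed: the bolt moved about 58 mm, not the 75 mm of full travel.

- **Caps:** I gauged them left to right.
  - **Bad:** Caps 1, 2, 3 and 5 stopped on the cone at rim z ≈ 34 mm with 17–32 N, so they are bad and stand in the blue tray. A sideways probe on cap 3 found only about ±1.6 mm of play, which fits the narrow bore.
  - **Good:** Cap 4 went fully home on the base at 12 mm, so it is good and stands in the caddy.
- **Knocked cap:** Cap 3 was shifted about 25 mm inside the reject tray while the arm was elsewhere. It stayed upright inside, so I left it there.
- **Bolt:** It stopped hard at the same place in two pushes at different heights, with 24–33 N against about 2 N of friction. The pictures show the rod through the keeper and the handle against its guide loop. Its tip was already about 12–15 mm into the gap at the start, so I take it to have begun partly closed and to be fully home now. I could not confirm that directly.
- **Last look:** All caps were upright in their trays. The green jar, pepper mill, salt dish and the lookalike caps stood where they were, and the arm was clear of everything.

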